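Load the finishing machine with polishing balls

ROBOT

A 6-joint arm with a two-finger parallel gripper is mounted at the origin on the work surface. World frame = base frame: x ahead of the robot, y to its left, z up, the work surface at z = 0. Lengths are in m, angles in rad, forces in N, time in s.
With the tool pointing down it reaches from about 0.225 to 0.725 m from the base axis. Payload 3.1 kg.
Tool frame: the origin (TCP) lies on the centre line of the jaws, within the pads' length; the fingertips stand 14 mm ahead of it and the grasp point (between the pads) lies 5 mm behind it; z points along the fingers, x is the direction in which the jaws open and shut, and the axes are right-handed (so a half turn about z gives the same grasp; the last joint's range is limited). The gripper opens to 85 mm and grips with 20 to 120 N. Pads are 22 mm wide; open, the fingers measure 114 mm over their backs; the gripper's body (76 mm by 85 mm) begins 54 mm behind the grasp point. The pads swing forward as they close: fully open they stand 13 mm farther back than shut.
Start: joints at [0.98, 0.048, 0.099, 1.622, 0, 1.443], TCP at [0.234, 0.47, 0.245] pointing down, gripper open.
Joint ranges: [-2.91, 2.91], [-0.99, 1.94], [-1.21, 1.42], [-2.12, 2.29], [-1.49, 1.47], [-3.14, 3.14]. Speed limits (rad/s): [2.79, 2.79, 3.14, 3.14, 3.14, 3.14].

INTERFACE

Orientations are given as [roll, pitch, yaw] about the fixed x, y, z axes, in that order (R = Rz(yaw) Ry(pitch) Rx(roll)).
In Python, from workcell import ctrl gives the robot as it stands.
- The arm moves only by the tool move_arm, never from a script. Its arguments are lists of equal length, an entry for each row: "claw": the finger opening in cm, from 0 to 8.54; "dp": the shift along the tool's x, y, z in cm, a list of three; "twist": the turn about the tool's z in rad. A call has 1 to 12 rows; each row shifts and turns the commanded pose from where the row before left it, along the tool's axes as they then stand; what a row does not reach is not made up. A row lasts 1/8 s, in which the tool goes at most 62.5 mm and 10.7 degrees, less where a joint would pass 70% of its speed; a pose out of reach is approached as far as the arm can. A call is refused whole if a number of a shift passes 6.25 or a number of a turn 0.188, either way. A call with a gripper value outside its range is refused whole. The fingers move at their own pace and stop on an object; "force" is the grip in N (left out, the last holds). Time passes only in rows, so rows that do not move let the fingers close. It gives the time, the measured TCP pose, the force and the opening at its end, in the units of the state.
- ctrl.get_state(): the state, without advancing time (a new reading comes with each control period).
- ctrl.capture(name): name is "scene" or "top" or "wrist"; returns the picture (384x512x3 uint8, blue, green, red); there is no depth.
- ctrl.get_calibration(name): a dict with "K" (3x3 intrinsics, pixels), "R" (3x3) and "t" (3): a world point X has camera coordinates R X + t. Camera axes: x right, y down, z forward; pixel columns grow to the right and rows downward; lengths in m; the calibration is good to about 2 mm. A picture is of the moment at which its call begins: read the wrist's pose just before it. get_calibration takes no time and is no camera call; for the wrist camera it gives the pose at the moment of the call.
- ctrl.job_done(): hands the job in, once; it reports no verdict.
The state is a dict: "time_s": time; "q": joint angles; "joint_vel": joint speeds; "joint_efforts": joint torques, N m; "position": TCP position; "tool_rot": TCP orientation; "ft_force": force on the tool from outside, world axes, zero at the start; "wrist_torque": the same for the moment, N m; "opening": opening from 0.0 (shut) to 1.0 (fully open).
Only numpy, scipy, OpenCV 4.12 (cv2) and the standard library are available. Lean on these libraries where they do the work, as an engineer would, in place of code of your own. Each camera call takes 0.05 s, during which the arm holds its last target.

TASK

Lift the guard board out of its rack and lean it against the machine's guard rail: lower edge on the base plate between kerb and rail, upper part tilted back onto the rail. Then use the scoop to move every polishing ball from the tray into the machine's bowl (never touch balls in the tray with the fingers; a ball spilled elsewhere may be picked up by hand), and only when all are in, push the switch lever right over to on. Finish with the scoop lying flat on its rubber mat and everything released, and leave the cup, tin and steel block where they are.

Things in the scene. Friction and masses are not known exactly. Their poses are not given: they have to be found in the camera images.
- tray: fixed plywood feed tray, open on top, origin under its centre on the bench. Inner width 70 mm (x), side walls 6 mm thick, 60 mm high. Flat floor 6 mm above the bench from y = -45 to 100 mm; the +y end slopes up outward at 45 degrees to 60 mm high (y = 156 mm), the -y end at 17 degrees to 31 mm (y = -126 mm). Balls start at y -20 to 92 mm.
- scoop: loose aluminium scoop, 150 g, lying flat on the mat, x axis to its open nose (roughly world +y), z up, origin under the centre of its pan floor (46 x 62 x 2 mm). Side walls 57 mm apart inside, 30 mm high, sloping down from the middle to the lip; back wall 34 mm high. Wooden handle, flat-sided, 14 mm thick (y), 24 mm wide, rises from the back wall at 55 degrees up and back to x = -90, z = 108 mm
- scoop_grip (a point): point in the scoop's handle to grip, at x = -74, y = 0, z = 85 mm in the scoop's frame; pinch across the 14 mm thickness (the scoop's y)
- mat: fixed black rubber mat where the scoop is kept, 120 (x) x 190 (y) x 4 mm, origin under its centre on the bench
- machine: fixed finishing machine, origin on the bench under the bowl's axis. Base plate 12 mm thick (x -85 to 85, y -88 to 162 mm; an arm to x = -170 carries the switch). Round grey bowl: wall 4 mm, rim 80 mm in outer radius, 85 mm above the bench, inner floor 54 mm in radius. Beyond its +y side a kerb strip along x, 130 mm long, 8 mm high, y 87 to 93 mm, then a steel guard rail
- bowl_in (a point): centre of the bowl's inner floor, 27 mm above the bench, 58 mm below the rim
- guard_foot (a point): on the base plate (12 mm high) just beyond the kerb, machine x = 0, y = 105 mm: a good place for the middle of the guard board's lower edge
- rail_mid (a point): middle of the axis of the guard rail, a bar of 6 mm radius, 130 mm long along the machine's x, at machine y = 136 mm, 85 mm above the bench, carried by a post at each end
- switch (a joint): toggle lever of the machine, rad: 0 off (leans to the machine's -y), 1.0 fully on (leans to +y). Stiff enough to stay where it is left; about 1 N at the tip moves it. It pivots about the machine's x direction at machine x = -130, y = 0 mm, 34 mm above the bench; the pivot block is 50 mm (x) by 70 mm (y), up to 37 mm above the bench
- switch_tip (a point): centre of the black ball (13 mm radius) at the lever's tip, 80 mm from the pivot
- rack: fixed dark wooden rack, 100 (x) x 70 (y) x 36 mm with a 16 mm wide slot along x, slot floor 6 mm above the bench; origin under its centre. The guard board starts standing in it.
- guard: loose plywood guard board, 120 mm wide (x), 10 mm thick (y), 140 mm high (z), 130 g; origin at the middle of its lower edge. Starts upright in the rack, its width along the rack's x
- guard_top (a point): middle of the guard board's upper edge, 140 mm above its origin
- ball1: white ceramic polishing ball, 28 mm in diameter, 30 g, origin at its centre; starts on the floor of the tray (None if absent in this run); rolls a little, but rolling resistance stops it soon on level ground
- ball2: white ceramic polishing ball, 28 mm in diameter, 30 g, origin at its centre; starts on the floor of the tray (None if absent in this run); rolls a little, but rolling resistance stops it soon on level ground
- ball3: white ceramic polishing ball, 28 mm in diameter, 30 g, origin at its centre; starts on the floor of the tray (None if absent in this run); rolls a little, but rolling resistance stops it soon on level ground
- ball4: white ceramic polishing ball, 28 mm in diameter, 30 g, origin at its centre; starts on the floor of the tray (None if absent in this run); rolls a little, but rolling resistance stops it soon on level ground
- ball5: white ceramic polishing ball, 28 mm in diameter, 30 g, origin at its centre; starts on the floor of the tray (None if absent in this run); rolls a little, but rolling resistance stops it soon on level ground
- ball6: white ceramic polishing ball, 28 mm in diameter, 30 g, origin at its centre; starts on the floor of the tray (None if absent in this run); rolls a little, but rolling resistance stops it soon on level ground
- ball7: white ceramic polishing ball, 28 mm in diameter, 30 g, origin at its centre; starts on the floor of the tray (None if absent in this run); rolls a little, but rolling resistance stops it soon on level ground
- ball8: white ceramic polishing ball, 28 mm in diameter, 30 g, origin at its centre; starts on the floor of the tray (None if absent in this run); rolls a little, but rolling resistance stops it soon on level ground
- cup: brass cup, 66 mm wide and 100 mm high, bystander
- tin: flat round tin, 76 mm wide and 35 mm high, bystander
- block: dark steel bench block, 90 x 60 x 35 mm, bystander
Not all that is in view belongs to the job. Of the things like the guard, leave any that is blue; of the rest the smaller one is meant.

How it is judged:
By the outcome, as a careful person would: the job done as asked, in the order asked, and still so for the second after the job is handed in, with the robot touching nothing.
Of ball1, ball2, ball3, ball4, ball5, ball6, ball7, ball8 only 6 to 8 are there at a start; the rules pass over those that are not, and their reading is None.
At some moment in a run one of ball1, ball2, ball3, ball4, ball5, ball6, ball7, ball8, scoop may be knocked a few centimetres aside while the robot is not near it.
It also fails if it takes over 210 s, if anything falls off the work surface, if the arm or the gripper's body presses on something with over 40 N, if the wrist force passes 120 N, or if a joint passes its speed limit or range.

## Working session

There is one attempt and no reset: what is moved stays moved. The work goes in short steps, Python scripts to look and compute and a tool call to move; the robot and the scene stay as the last step left them, time stands still between calls to the robot, and variables do not carry over. Pictures are saved under pics/ and viewed, and the job is handed in when it is done.

Besides the shell and the picture viewer there is one more tool, called after ">>>" as name(argument=value, ...), one argument or row to a line, values as JSON. move_arm: Moves the arm, as the interface text tells. Its arguments: {"type":"object","properties":{"claw":{"type":"array"},"dp":{"type":"array"},"twist":{"type":"array"},"force":{"type":"number"}},"required":["claw","dp","twist"]}

```bash
ls; mkdir -p pics
python3 - <<'E'
from workcell import ctrl
import cv2,numpy as np
print(ctrl.get_state())
for n in ("scene","top"):
    cv2.imwrite(f"pics/{n}0.png",ctrl.capture(n))
    c=ctrl.get_calibration(n);print(n,np.array(c["K"]).tolist(),np.round(c["R"],4).tolist(),c["t"])
E
```

```text
pics
{'time_s': 0.0, 'q': array([ 9.80178420e-01,  4.87190589e-02,  9.75696503e-02,  1.62202567e+00,
       -7.47001219e-06,  1.44297034e+00]), 'joint_vel': array([-1.72646260e-03,  1.58123206e-05,  3.99224727e-04, -1.83437655e-03,
        6.28703951e-05, -1.11998241e-04]), 'joint_efforts': array([-4.63633678e-04, -3.38783240e+01,  3.20015430e+01,  2.02487380e-02,
       -2.51143647e-04, -1.80148947e-05]), 'position': array([0.23407466, 0.46926096, 0.24411951]), 'tool_rot': array([-3.14129682e+00,  2.36030039e-03,  1.10800476e+00]), 'ft_force': array([ 0.02614392, -0.1453264 , -0.05383635]), 'wrist_torque': array([ 0.02296391, -0.03141231, -0.07323919]), 'opening': 1.0004321641552438}
scene [[386.14467571174487, 0.0, 257.75840715852655], [0.0, 386.14467571174487, 189.76377637372804], [0.0, 0.0, 1.0]] [[-0.1466, 0.9892, 0.0095], [0.6256, 0.1001, -0.7737], [-0.7662, -0.1074, -0.6335]] [ 0.0346306  -0.27667471  1.55762131]
top [[353.95947838754586, 0.0, 257.0699941185656], [0.0, 353.95947838754586, 191.97900611264535], [0.0, 0.0, 1.0]] [[-0.0024, -1.0, 0.0012], [-0.9824, 0.0022, -0.187], [0.187, -0.0017, -0.9824]] [0.06550599 0.57947628 1.0522262 ]
```

Run:
```python
import cv2
for n in ("scene","top"):
    im=cv2.imread(f"pics/{n}0.png");cv2.imwrite(f"pics/{n}0b.png",cv2.resize(im,(800,600),interpolation=cv2.INTER_CUBIC))
```

```text
(no output)
```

View pics/scene0b.png

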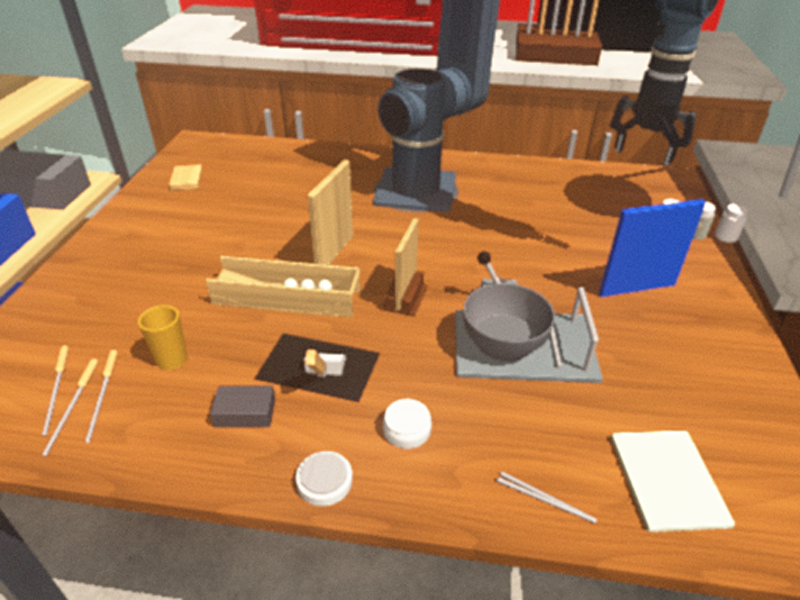

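View pics/top0b.png

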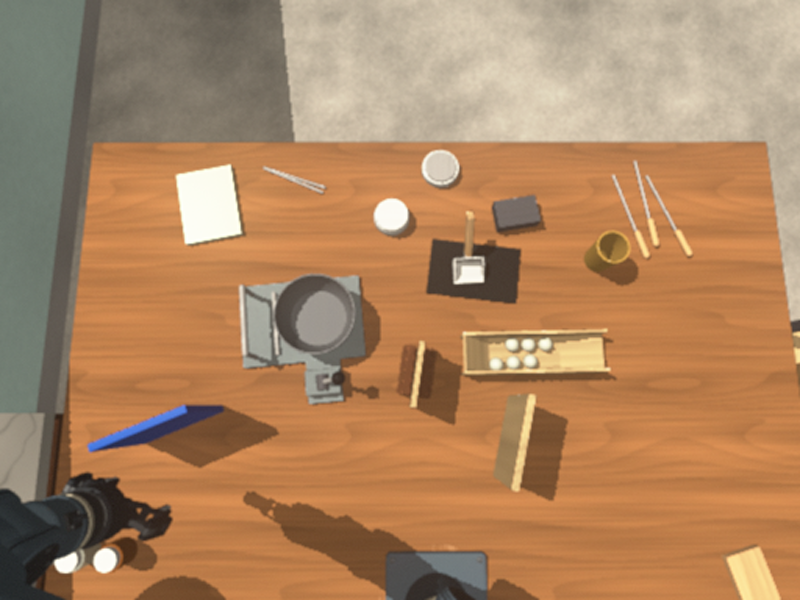

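Run:
```python
import cv2
im=cv2.imread("pics/top0.png")
cv2.imwrite("pics/t1.png",cv2.resize(im[145:265,240:400],(800,600),interpolation=cv2.INTER_CUBIC))
cv2.imwrite("pics/t2.png",cv2.resize(im[165:285,140:300],(800,600),interpolation=cv2.INTER_CUBIC))
im=cv2.imread("pics/scene0.png")
cv2.imwrite("pics/s1.png",cv2.resize(im[150:270,130:290],(800,600),interpolation=cv2.INTER_CUBIC))
cv2.imwrite("pics/s2.png",cv2.resize(im[135:255,240:400],(800,600),interpolation=cv2.INTER_CUBIC))
```

```text
(no output)
```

View pics/t1.png

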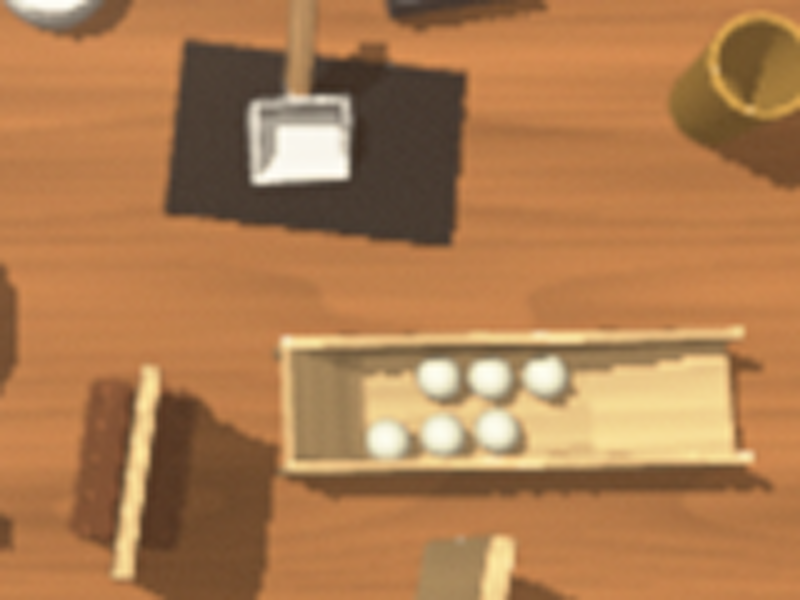

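View pics/t2.png

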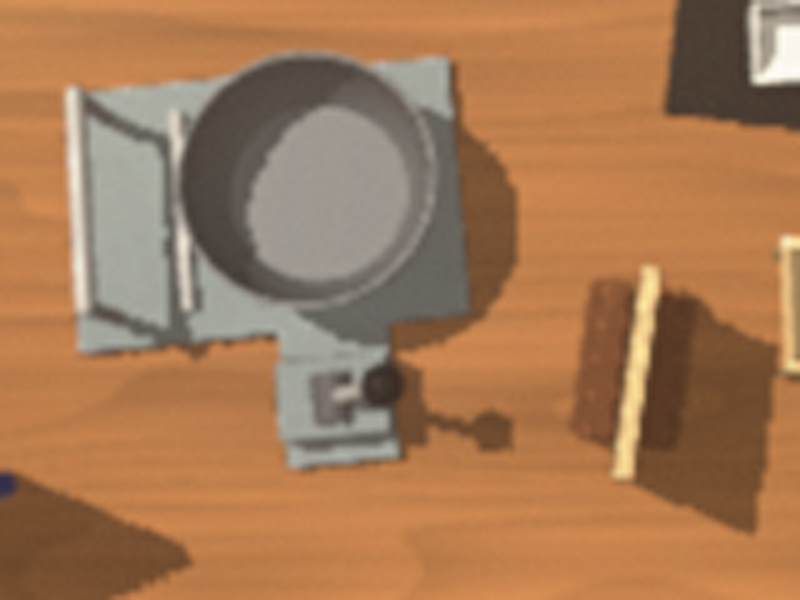

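View pics/s1.png

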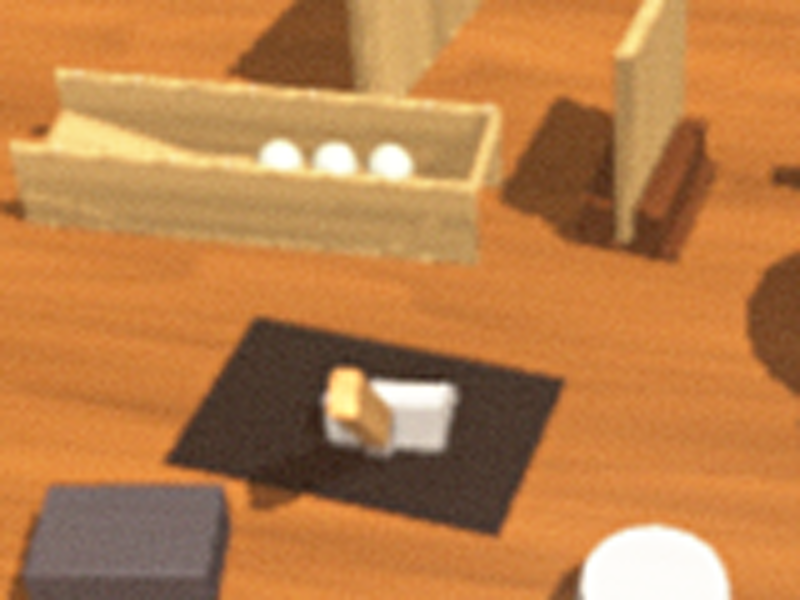

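View pics/s2.png

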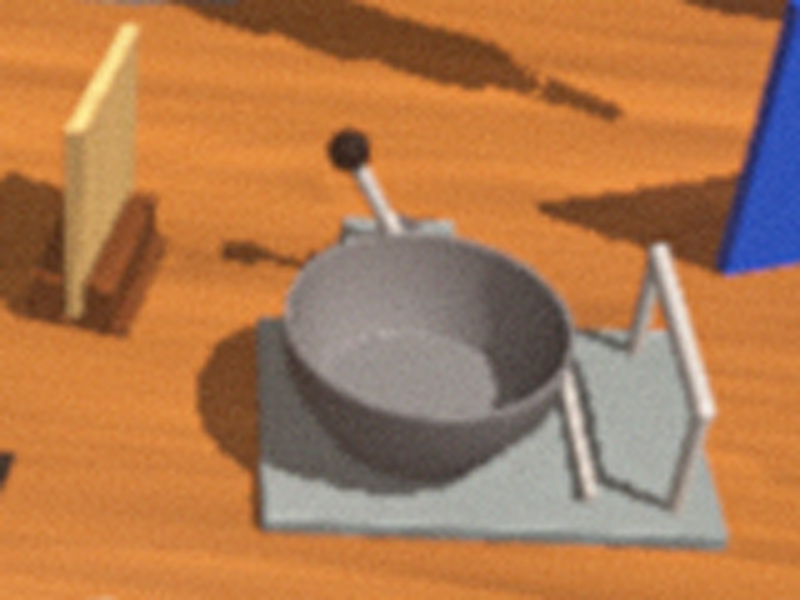

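```bash
cat > h.py <<'E'
import numpy as np, cv2
from scipy.optimize import least_squares
from scipy.spatial.transform import Rotation as Ro
CAL={}
def cal(n):
    if n in CAL: return CAL[n]
    from workcell import ctrl
    c=ctrl.get_calibration(n); c=(np.array(c["K"]),np.array(c["R"]),np.array(c["t"]))
    if n!="wrist": CAL[n]=c
    return c
def proj(n,X):
    K,R,t=cal(n) if isinstance(n,str) else n
    p=(R@np.atleast_2d(X).T).T+t; p=p@K.T
    return p[:,:2]/p[:,2:]
def back(n,uv,z):
    K,R,t=cal(n) if isinstance(n,str) else n
    d=R.T@np.linalg.solve(K,[uv[0],uv[1],1]); C=-R.T@t
    return C+d*(z-C[2])/d[2]
def crop(u,off,s=5): return (np.array(u,float)+.5)/s-.5+np.array(off)
def fit(obs,x0,z0=0.):
    """obs: list of (cam, uv, localXYZ) ; pose x,y,yaw"""
    def T(p,L):
        c,s=np.cos(p[2]),np.sin(p[2]);L=np.array(L)
        return np.array([p[0]+c*L[0]-s*L[1],p[1]+s*L[0]+c*L[1],L[2]+z0])
    def r(p): return np.concatenate([proj(n,T(p,L))[0]-uv for n,uv,L in obs])
    s=least_squares(r,x0,loss='soft_l1'); return s.x, r(s.x).reshape(-1,2)
def rotm(rpy): return Ro.from_euler('xyz',rpy).as_matrix()
E
cat > m.py <<'E'
from h import *
T1=(240,145);T2=(140,165);S1=(130,150);S2=(240,135)
t=lambda u,L,o=T1:("top",crop(u,o),np.array(L)/1000)
s=lambda u,L,o=S1:("scene",crop(u,o),np.array(L)/1000)
f=lambda n,o,x0,z0=0:(lambda a:print(n,np.round(a[0],4),np.round(a[1],1).tolist()))(fit(o,x0,z0))
f("tray",[t((282,342),(41,156,60)),t((285,472),(-41,156,60)),t((742,330),(41,-126,60)),t((750,458),(-41,-126,60)),
 s((60,72),(-41,-126,60)),s((15,148),(41,-126,60)),s((478,185),(41,156,60)),s((497,108),(-41,156,60))],[.4,-.2,0])
f("machine",[t((448,60),(85,-88,12),T2),t((468,315),(-85,-88,12),T2),t((80,352),(-85,162,12),T2),t((383,385),(-130,-80*np.sin(.5),34+80*np.cos(.5)),T2),
 t((74,92),(65,136,91),T2),t((84,313),(-65,136,91),T2),t((177,112),(65,90,20),T2),t((187,310),(-65,90,20),T2),t((309,179),(0,0,85),T2),
 s((262,528),(85,-88,12),S2),s((725,540),(85,162,12),S2),s((708,412),(65,136,89),S2),s((660,250),(-65,136,89),S2),s((590,495),(65,90,20),S2)],[.4,.2,0])
f("mat",[t((185,42),(60,95,4)),t((467,73),(60,-95,4)),t((452,245),(-60,-95,4)),t((165,213),(-60,95,4)),
 s((258,318),(-60,-95,4)),s((562,380),(-60,95,4)),s((498,533),(60,95,4)),s((168,462),(60,-95,4))],[.5,-.1,0])
f("guard",[t((652,268),(60,0,140),T2),t((625,478),(-60,0,140),T2),s((75,130),(60,0,140),S2),s((130,27),(-60,0,140),S2),s((75,318),(60,0,0),S2)],[.3,0,0],.006)
f("scoop",[t((255,185),(31,-29,2)),t((348,178),(31,29,2)),t((250,100),(-31,-29,34)),t((350,97),(-31,29,34)),("top",np.array([300.8,137.]),np.array([-.09,0,.112]))],[.5,-.1,3.1],.004)
for u in [(439,377),(491,377),(545,377),(388,438),(443,434),(499,431)]: print(np.round(back("top",crop(u,T1),.020),4))
E
python3 m.py
```

```text
tray [ 0.4769 -0.213   0.026 ] [[0.2, -0.4], [0.9, 0.4], [-0.5, -0.6], [0.6, 0.5], [0.4, -0.3], [-0.2, 0.3], [-0.0, 0.7], [1.1, -0.4]]
machine [0.5486 0.2336 0.094 ] [[0.4, -0.7], [0.8, 0.0], [-0.1, 0.2], [0.0, 0.3], [0.2, 0.2], [0.1, -1.4], [0.1, -0.5], [0.3, -0.1], [-0.3, -0.1], [0.2, -2.0], [1.2, -0.1], [-0.5, -1.1], [0.3, 0.1], [0.5, 0.2]]
mat [ 0.6531 -0.0884 -0.1196] [[-0.1, -0.6], [0.2, -0.4], [0.4, 0.3], [0.0, 0.1], [-0.2, -0.5], [1.2, -0.4], [0.5, 0.4], [-0.7, -0.2]]
guard [ 0.4287  0.0354 -0.1359] [[0.2, -0.5], [0.2, 0.4], [0.1, 0.2], [0.4, -0.8], [-0.1, 0.4]]
scoop [ 0.6483 -0.0748  3.2031] [[0.5, 2.3], [-0.5, 2.6], [0.9, -1.5], [-1.2, -2.0], [0.0, -0.1]]
[ 0.495  -0.1593  0.02  ]
[ 0.495  -0.1924  0.02  ]
[ 0.4949 -0.2267  0.02  ]
[ 0.4565 -0.1255  0.02  ]
[ 0.4589 -0.1604  0.02  ]
[ 0.4607 -0.1959  0.02  ]
```

```bash
cat > go.py <<'E'
import sys
from h import *
from workcell import ctrl
# usage: go.py x y z yaw  -> tool-frame shift (cm) & yaw turn
s=ctrl.get_state(); R=rotm(s["tool_rot"]); p=s["position"]
a=[float(v) for v in sys.argv[1:]]
print("t",round(s["time_s"],2),"p",np.round(p,4),"rpy",np.round(s["tool_rot"],3),"q",np.round(s["q"],2),"F",np.round(s["ft_force"],1),"op",round(s["opening"],3))
if a:
    d=np.array(a[:3])-p
    print("d cm now-frame",np.round(R.T@d*100,2))
    if len(a)>3:
        dy=(a[3]-s["tool_rot"][2]+np.pi)%(2*np.pi)-np.pi
        c,q=np.cos(a[3]),np.sin(a[3]); Rt=rotm([np.pi,0,a[3]])
        print("turn about tool z",round(-dy,3),"then d cm in target frame",np.round(Rt.T@d*100,2))
E
python3 - <<'E'
from h import *
def w(u): return crop(u,(0,0),1)*np.array([.64,.64])
for u in [(602,293),(690,283)]: print("blue bot",np.round(back("scene",np.array(u)*.64,0),3))
for z in (.14,.18,.2): print(z,[np.round(back("scene",np.array(u)*.64,z),3) for u in [(622,207),(703,202)]],[np.round(back("top",np.array(u)*.64,z),3) for u in [(90,447),(185,408)]])
T1=(240,145)
o=[("top",crop(u,T1),np.array(L)/1000) for u,L in [((255,185),(23,-30,2)),((348,178),(23,30,2)),((250,100),(-23,-30,34)),((350,97),(-23,30,34))]]+[("top",np.array([300.8,136.5]),np.array([-.09,0,.114]))]
a=fit(o,[.65,-.08,3.2],.004);print(np.round(a[0],4),np.round(a[1],1).tolist())
E
python3 go.py .4287 .0354 .24 1.435
```

```text
blue bot [0.362 0.431 0.   ]
blue bot [0.298 0.617 0.   ]
0.14 [array([0.252, 0.452, 0.14 ]), array([0.204, 0.621, 0.14 ])] [array([0.302, 0.612, 0.14 ]), array([0.369, 0.45 , 0.14 ])]
0.18 [array([0.323, 0.433, 0.18 ]), array([0.278, 0.592, 0.18 ])] [array([0.305, 0.59 , 0.18 ]), array([0.369, 0.435, 0.18 ])]
0.2 [array([0.358, 0.424, 0.2  ]), array([0.315, 0.577, 0.2  ])] [array([0.306, 0.579, 0.2  ]), array([0.369, 0.427, 0.2  ])]
[ 0.6493 -0.075   3.2065] [[0.1, -0.3], [-0.3, -0.1], [0.8, 0.6], [-0.6, 0.0], [0.1, -0.1]]
t 0.1 p [0.2341 0.4693 0.2442] rpy [-3.141e+00  2.000e-03  1.108e+00] q [0.98 0.05 0.1  1.62 0.   1.44] F [ 0.1  0.5 -0.3] op 1.0
d cm now-frame [-30.14  36.79   0.47]
turn about tool z -0.327 then d cm in target frame [-40.36  25.16   0.42]
```

>>> move_arm(
  claw=[8.5, 8.5, 8.5, 8.5, 8.5, 8.5, 8.5, 8.5, 8.5, 8.5],
  dp=[
    [-3.77, 4.6, 0],
    [-3.77, 4.6, 0],
    [-3.77, 4.6, 0],
    [-3.77, 4.6, 0],
    [-3.77, 4.6, 0],
    [-3.77, 4.6, 0],
    [-3.77, 4.6, 0],
    [-3.77, 4.6, 0],
    [0, 0, 0],
    [0, 0, 0],
  ],
  twist=[0, 0, 0, 0, 0, 0, 0, 0, -0.16, -0.167],
)

```text
time_s: 1.35
position: [0.4289, 0.0344, 0.2446]
tool_rot: [-3.14, -0.0, 1.438]
ft_force: [0.1, 0.3, -0.4]
opening: 0.996
```

```bash
python3 go.py .4287 .0354 .128 1.435
python3 - <<'E'
from workcell import ctrl
import cv2,pickle
c=ctrl.get_calibration("wrist");cv2.imwrite("pics/w1.png",ctrl.capture("wrist"));pickle.dump(c,open("w1.pkl","wb"))
E
```

```text
t 1.35 p [0.4289 0.0344 0.2446] rpy [-3.14  -0.     1.438] q [-0.08 -0.2  -0.13  1.64  0.    0.06] F [ 0.1  0.3 -0.4] op 0.996
d cm now-frame [ 1.000e-01 -1.000e-02  1.166e+01]
turn about tool z 0.003 then d cm in target frame [ 0.1  -0.03 11.66]
```

View pics/w1.png

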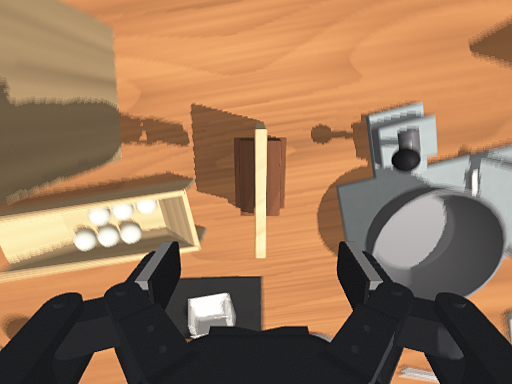

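Run:
```python
from h import *
import pickle
c=pickle.load(open("w1.pkl","rb"));c=(np.array(c["K"]),np.array(c["R"]),np.array(c["t"]))
print([np.round(back(c,u,.146),4) for u in [(260.5,128),(260.5,258)]])
T=lambda p,L:[p[0]+np.cos(p[2])*L[0]-np.sin(p[2])*L[1],p[1]+np.sin(p[2])*L[0]+np.cos(p[2])*L[1],L[2]]
print(proj(c,T((.4287,.0354,-.1359),(.06,0,.146))),proj(c,T((.4287,.0354,-.1359),(-.06,0,.146))))
```

```text
[array([0.3697, 0.0453, 0.146 ]), array([0.4887, 0.0296, 0.146 ])]
[[257.99841259 257.77623216]] [[258.32867706 127.73053572]]
```

>>> move_arm(
  claw=[8.5, 8.5, 8.5, 2, 1, 0.5, 0.5, 0.5, 0.5],
  dp=[
    [0.1, 0, 4],
    [0.1, 0, 4],
    [0.1, 0, 3.7],
    [0, 0, 0],
    [0, 0, 0],
    [0, 0, 0],
    [0, 0, 0],
    [0, 0, 0],
    [0, 0, 0],
  ],
  twist=[0, 0, 0, 0, 0, 0, 0, 0, 0],
  force=40,
)

```text
time_s: 2.52
position: [0.4306, 0.0382, 0.1301]
tool_rot: [3.138, 0.001, 1.435]
ft_force: [1.0, -1.1, 6.4]
opening: 0.111
```

>>> move_arm(
  claw=[0.5, 0.5, 0.5, 0.5, 0.5],
  dp=[
    [0, 0, -2],
    [0, 0, -4],
    [0, 0, -4],
    [0, 0, -4],
    [0, 0, 0],
  ],
  twist=[0, 0, 0, 0, 0],
)

```text
time_s: 3.15
position: [0.4311, 0.0386, 0.2716]
tool_rot: [3.135, -0.001, 1.435]
ft_force: [0.1, 0.0, -1.4]
opening: 0.112
```

```bash
python3 go.py .540 .3352 .27 1.665
```

```text
t 3.15 p [0.4311 0.0386 0.2716] rpy [ 3.135e+00 -1.000e-03  1.435e+00] q [-0.07 -0.19 -0.07  1.68  0.    0.07] F [ 0.1  0.  -1.4] op 0.112
d cm now-frame [30.86  6.77  0.23]
turn about tool z -0.23 then d cm in target frame [28.51 13.63  0.16]
```

>>> move_arm(
  claw=[0.5, 0.5, 0.5, 0.5, 0.5, 0.5, 0.5, 0.5, 0.5, 0.5, 0.5, 0.5],
  dp=[
    [2, 0.45, 0],
    [3.9, 0.85, 0],
    [4.5, 1, 0],
    [4.5, 1, 0],
    [4.5, 1, 0],
    [4.5, 1, 0],
    [3.9, 0.85, 0],
    [2, 0.4, 0],
    [1.06, 0.22, 0],
    [0, 0, 0],
    [0, 0, 0],
    [0, 0, 0],
  ],
  twist=[0, 0, 0, 0, 0, 0, 0, 0, 0, -0.115, -0.115, 0],
)

```text
time_s: 4.65
position: [0.538, 0.3345, 0.2674]
tool_rot: [-3.14, 0.001, 1.663]
ft_force: [-0.1, -0.0, -1.7]
opening: 0.11
```

```bash
python3 go.py .540 .3352 .141 1.665
python3 - <<'E'
from workcell import ctrl
import cv2,pickle
c=ctrl.get_calibration("wrist");cv2.imwrite("pics/w2.png",ctrl.capture("wrist"));pickle.dump(c,open("w2.pkl","wb"))
E
```

```text
t 4.65 p [0.538  0.3345 0.2674] rpy [-3.140e+00  1.000e-03  1.663e+00] q [ 0.45  0.36  0.5   1.72 -0.    0.36] F [-0.1 -0.  -1.7] op 0.11
d cm now-frame [ 0.06  0.23 12.64]
turn about tool z -0.002 then d cm in target frame [ 0.05  0.21 12.64]
```

View pics/w2.png

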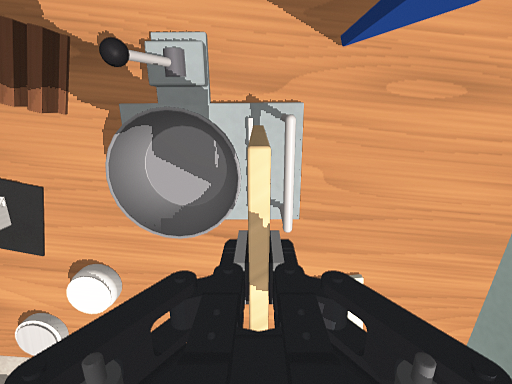

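Run:
```python
from h import *
import pickle
c=pickle.load(open("w2.pkl","rb"));c=(np.array(c["K"]),np.array(c["R"]),np.array(c["t"]))
m=(.5486,.2336,.094)
def loc(X):
    d=X[:2]-np.array(m[:2]);C,S=np.cos(m[2]),np.sin(m[2]);return np.round([C*d[0]+S*d[1],-S*d[0]+C*d[1]],4)
print("rail",loc(back(c,(291,120),.088)),loc(back(c,(288,228),.088)),"kerb",loc(back(c,(249,120),.02)))
print("tcp",loc(np.array([.538,.3345])))
```

```text
rail [-0.0641  0.1382] [0.0651 0.1389] kerb [-0.0615  0.0898]
tcp [-0.0011  0.1014]
```

>>> move_arm(
  claw=[0.5, 0.5, 0.5, 0.5, 0.5, 0.5, 0.5],
  dp=[
    [0.1, 0.1, 4],
    [0, 0, 4],
    [0, 0, 3],
    [0, 0, 1.6],
    [0, 0, 0],
    [0, 0, 0.4],
    [0, 0, 0],
  ],
  twist=[0, 0, 0, 0, 0, 0, 0],
)

```text
time_s: 5.58
position: [0.54, 0.3366, 0.1398]
tool_rot: [3.139, -0.001, 1.665]
ft_force: [-0.7, 0.5, -0.9]
opening: 0.112
```

>>> move_arm(
  claw=[0.5, 0.5, 0.5],
  dp=[
    [0, 0, 0.2],
    [0, 0, 0.2],
    [0, 0, 0],
  ],
  twist=[0, 0, 0],
)

```text
time_s: 5.95
position: [0.5396, 0.3366, 0.1362]
tool_rot: [3.139, -0.001, 1.665]
ft_force: [-2.7, -0.9, 5.2]
opening: 0.109
```

>>> move_arm(
  claw=[3.2, 3.2, 3.2, 3.2, 3.2, 3.2, 3.2, 3.2, 3.2, 3.2, 3.2],
  dp=[
    [0, 0, 0],
    [0, 0, 0],
    [0, 0, 0],
    [0.6, 0, 0],
    [0.6, 0, 0],
    [0.6, 0, 0],
    [0.6, 0, 0],
    [0.6, 0, 0],
    [0.6, 0, 0],
    [0.6, 0, 0],
    [0, 0, 0],
  ],
  twist=[0, 0, 0, 0, 0, 0, 0, 0, 0, 0, 0],
)

```text
time_s: 7.32
position: [0.5351, 0.3785, 0.1342]
tool_rot: [-3.142, 0.0, 1.666]
ft_force: [0.6, 0.8, 0.4]
opening: 0.379
```

Run:
```python
from workcell import ctrl
import cv2
a=ctrl.capture("scene")[100:256,240:448];cv2.imwrite("pics/s3.png",cv2.resize(a,(800,600),interpolation=cv2.INTER_CUBIC))
cv2.imwrite("pics/w3.png",ctrl.capture("wrist"))
print(ctrl.get_state()["opening"])
```

```text
0.3752867708701716
```

View pics/s3.png

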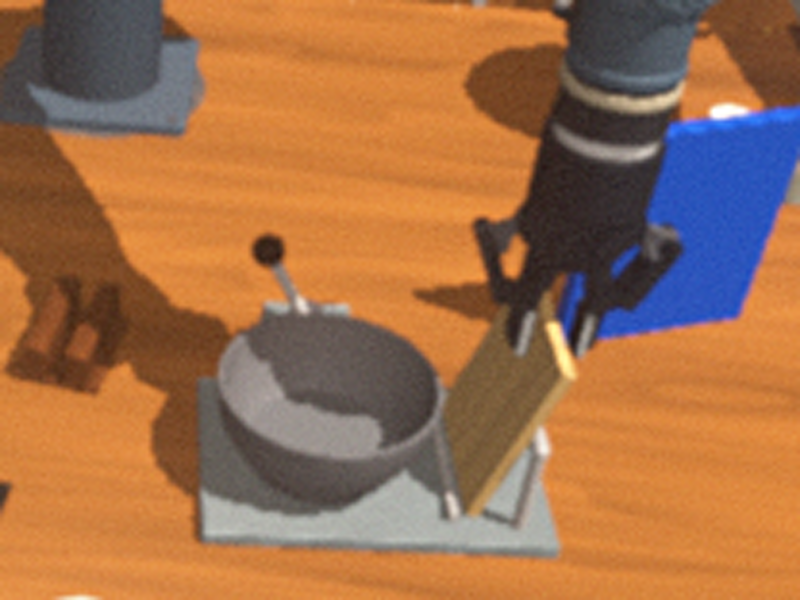

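View pics/w3.png

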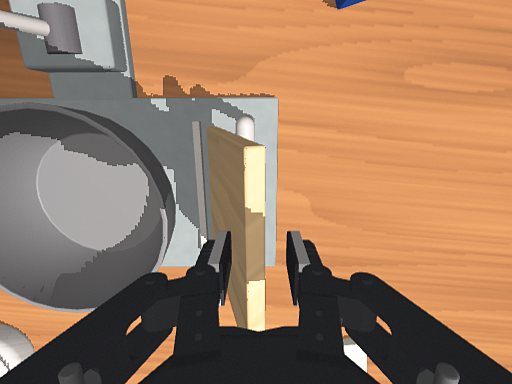

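>>> move_arm(
  claw=[3.2, 3.2, 3.2, 3.2],
  dp=[
    [0.2, 0, -3],
    [0, 0, -4],
    [0, 0, -4],
    [0, 0, -2],
  ],
  twist=[0, 0, 0, 0],
)

```text
time_s: 7.92
position: [0.5359, 0.3801, 0.2678]
tool_rot: [3.137, -0.002, 1.665]
ft_force: [-0.2, 0.4, 0.5]
opening: 0.379
```

```bash
python3 go.py .705 -.071 .22 1.636
```

```text
t 7.92 p [0.5359 0.3801 0.2678] rpy [ 3.137e+00 -2.000e-03  1.665e+00] q [ 0.52  0.42  0.58  1.73 -0.    0.42] F [-0.2  0.4  0.5] op 0.379
d cm now-frame [-46.5   12.6    4.76]
turn about tool z 0.029 then d cm in target frame [-46.12  13.94   4.78]
```

>>> move_arm(
  claw=[3.2, 3.2, 6, 6, 6, 6, 6, 6, 6, 6, 6],
  dp=[
    [-5.17, 1, 0],
    [-5.17, 1, 0],
    [-5.17, 1.4, 0],
    [-5.17, 1.5, 0],
    [-5.17, 1.5, 0.5],
    [-5.17, 1.5, 0.5],
    [-5.17, 1.6, 1],
    [-5.17, 1.6, 1],
    [-5.17, 1.6, 1],
    [0, 0, 0.5],
    [0, 0, 0],
  ],
  twist=[0, 0, 0, 0, 0, 0, 0, 0, 0, 0.029, 0],
)

```text
time_s: 9.3
position: [0.7047, -0.0714, 0.2183]
tool_rot: [-3.14, -0.001, 1.635]
ft_force: [-1.0, 0.8, 0.7]
opening: 0.701
```

```bash
python3 go.py .7162 -.0707 .150 1.636
python3 - <<'E'
from workcell import ctrl
import cv2,pickle
c=ctrl.get_calibration("wrist");cv2.imwrite("pics/w4.png",ctrl.capture("wrist"));pickle.dump(c,open("w4.pkl","wb"))
cv2.imwrite("pics/t4.png",cv2.resize(ctrl.capture("top")[105:285,80:400],(800,450),interpolation=cv2.INTER_CUBIC))
E
```

```text
t 9.3 p [ 0.7047 -0.0714  0.2183] rpy [-3.140e+00 -1.000e-03  1.635e+00] q [-0.2   0.57  0.68  1.69  0.   -0.26] F [-1.   0.8  0.7] op 0.701
d cm now-frame [-0.01  1.17  6.83]
turn about tool z -0.001 then d cm in target frame [-0.    1.15  6.83]
```

View pics/w4.png

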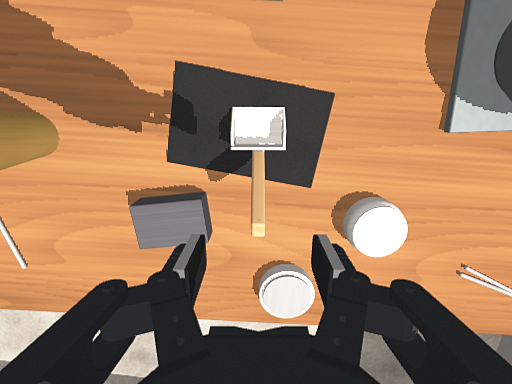

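View pics/t4.png

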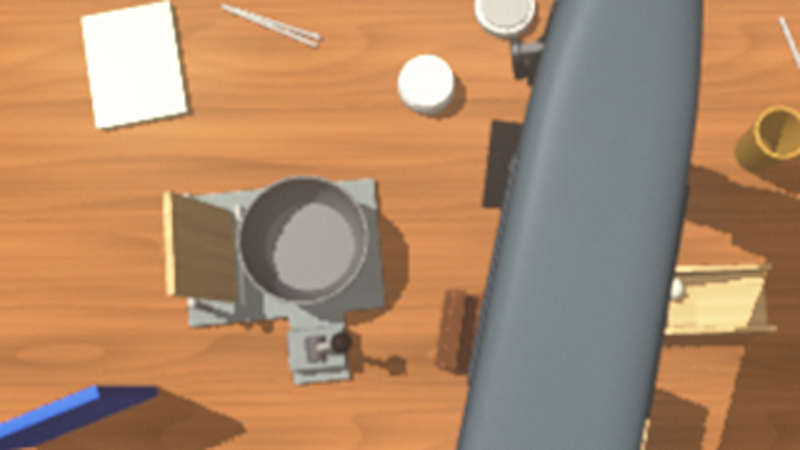

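Run:
```python
from h import *
import pickle
c=pickle.load(open("w4.pkl","rb"));c=(np.array(c["K"]),np.array(c["R"]),np.array(c["t"]))
o=[(c,np.array(u,float),np.array(L)/1000) for u,L in [((232,107),(23,29,16)),((285,107),(23,-29,16)),((229.5,150),(-23,31,34)),((287,151),(-23,-31,34)),((259,230),(-86,0,118))]]
a=fit(o,[.65,-.08,3.2],.004);print(np.round(a[0],4),np.round(a[1],1).tolist())
o2=o[2:];a=fit(o2,[.65,-.08,3.2],.004);print(np.round(a[0],4),np.round(a[1],1).tolist())
```

```text
[ 0.651  -0.0734  3.207 ] [[1.3, 0.1], [-1.2, 0.1], [1.8, -0.5], [-1.1, -1.6], [-0.2, 2.2]]
[ 0.6513 -0.0731  3.2036] [[2.0, -0.3], [-0.9, -1.2], [-0.2, 2.5]]
```

>>> move_arm(
  claw=[6, 6, 6, 6, 6, 3, 1, 0.5, 0.5, 0.5, 0.5],
  dp=[
    [0, 0.6, 3],
    [0.1, 0.6, 3],
    [0, 0, 4],
    [0, 0, 4],
    [0, 0, 0.4],
    [0, 0, 0],
    [0, 0, 0],
    [0, 0, 0],
    [0, 0, 0],
    [0, 0, 0],
    [0, 0, 0],
  ],
  twist=[0, 0, 0, 0, 0, 0, 0, 0, 0, 0, 0],
  force=100,
)

```text
time_s: 10.78
position: [0.719, -0.0698, 0.0788]
tool_rot: [3.136, 0.001, 1.636]
ft_force: [0.9, 1.2, 5.9]
opening: 0.15
```

```bash
python3 go.py .7162 -.070 .074 1.636
python3 - <<'E'
from workcell import ctrl
import cv2
cv2.imwrite("pics/w5.png",ctrl.capture("wrist"))
a=ctrl.capture("scene")[180:300,130:290];cv2.imwrite("pics/s5.png",cv2.resize(a,(800,600),interpolation=cv2.INTER_CUBIC))
E
```

```text
t 10.78 p [ 0.719  -0.0698  0.0788] rpy [3.136e+00 1.000e-03 1.636e+00] q [-0.19  0.59  0.44  1.41  0.   -0.25] F [0.9 1.2 5.9] op 0.15
d cm now-frame [-0.   -0.29  0.48]
turn about tool z -0.0 then d cm in target frame [-0.   -0.29  0.48]
```

View pics/w5.png

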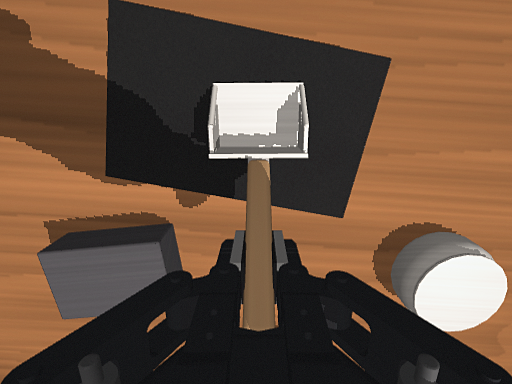

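View pics/s5.png

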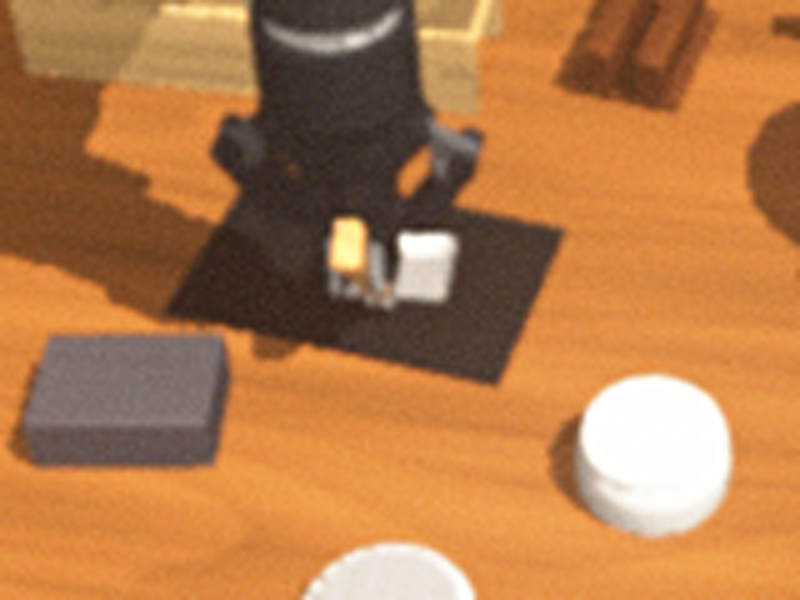

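Run:
```python
from h import *
for z in (.16,.18,.2,.22): print(z,[np.round(back("scene",np.array(u)*.64,z),3) for u in [(347,162),(316,200)]],[np.round(back("top",np.array(u)*.64,z),3) for u in [(530,396),(516,489)]])
print(back("scene",np.array((316,262))*.64,0))
d=lambda x,y:np.round([np.cos(.026)*(x-.4769)+np.sin(.026)*(y+.213),-np.sin(.026)*(x-.4769)+np.cos(.026)*(y+.213)],4)
for b in [(.495,-.1593),(.495,-.1924),(.4949,-.2267),(.4565,-.1255),(.4589,-.1604),(.4607,-.1959)]: print(d(*b))
```

```text
0.16 [array([ 0.189, -0.132,  0.16 ]), array([ 0.359, -0.158,  0.16 ])] [array([ 0.388, -0.16 ,  0.16 ]), array([ 0.233, -0.129,  0.16 ])]
0.18 [array([ 0.228, -0.123,  0.18 ]), array([ 0.392, -0.147,  0.18 ])] [array([ 0.388, -0.155,  0.18 ]), array([ 0.235, -0.125,  0.18 ])]
0.2 [array([ 0.266, -0.113,  0.2  ]), array([ 0.425, -0.137,  0.2  ])] [array([ 0.387, -0.151,  0.2  ]), array([ 0.238, -0.121,  0.2  ])]
0.22 [array([ 0.305, -0.104,  0.22 ]), array([ 0.458, -0.126,  0.22 ])] [array([ 0.387, -0.146,  0.22 ]), array([ 0.241, -0.117,  0.22 ])]
[ 0.35040615 -0.17317498  0.        ]
[0.0195 0.0532]
[0.0186 0.0201]
[ 0.0176 -0.0142]
[-0.0181  0.088 ]
[-0.0166  0.0531]
[-0.0157  0.0175]
```

>>> move_arm(
  claw=[0.5, 0.5, 0.5, 0.5, 0.5, 0.5],
  dp=[
    [0, 0, -0.5],
    [0, 0, -1],
    [0, 0, -3],
    [0, -1, -4],
    [0, -2, -3],
    [0, 0, 0],
  ],
  twist=[0, 0, 0, 0, 0, 0],
)

```text
time_s: 11.62
position: [0.6884, -0.0719, 0.1951]
tool_rot: [3.135, 0.002, 1.636]
ft_force: [0.8, -0.9, -1.3]
opening: 0.153
```

```bash
python3 go.py .48 -.25 .2 .026
python3 - <<'E'
from workcell import ctrl
import cv2
cv2.imwrite("pics/w6.png",ctrl.capture("wrist"))
E
```

```text
t 11.62 p [ 0.6884 -0.0719  0.1951] rpy [3.135e+00 2.000e-03 1.636e+00] q [-0.2   0.49  0.53  1.61  0.   -0.27] F [ 0.8 -0.9 -1.3] op 0.153
d cm now-frame [-16.43 -21.95  -0.61]
turn about tool z 1.61 then d cm in target frame [-21.3   17.27  -0.49]
```

View pics/w6.png

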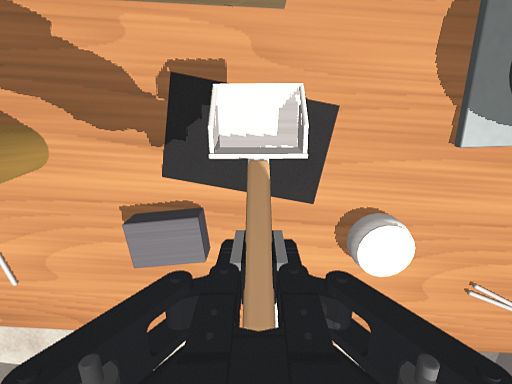

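>>> move_arm(
  claw=[0.5, 0.5, 0.5, 0.5, 0.5, 0.5, 0.5, 0.5, 0.5, 0.5],
  dp=[
    [0, 0, 0],
    [0, -2, 0],
    [0, -2, 0],
    [0, -2, 0],
    [0, -2, 0],
    [0, -2, 0],
    [0, 0, 0],
    [0, 0, 0],
    [0, 0, 0],
    [0, 0, 0],
  ],
  twist=[0.179, 0.179, 0.179, 0.179, 0.179, 0.179, 0.179, 0.179, 0.178, 0],
)

```text
time_s: 12.92
position: [0.6003, -0.0272, 0.1877]
tool_rot: [-3.141, 0.004, 0.028]
ft_force: [-0.2, -0.3, -1.4]
opening: 0.15
```

```bash
python3 go.py .480 -.3375 .17 .026
```

```text
t 12.93 p [ 0.6003 -0.0272  0.1877] rpy [-3.141  0.004  0.028] q [-0.16  0.25  0.2   1.53 -0.    1.39] F [-0.2 -0.3 -1.4] op 0.15
d cm now-frame [-12.9   30.68   1.8 ]
turn about tool z 0.002 then d cm in target frame [-12.84  30.71   1.77]
```

>>> move_arm(
  claw=[0.5, 0.5, 0.5, 0.5, 0.5, 0.5, 0.5, 0.5],
  dp=[
    [-2, 4.4, 0.3],
    [-2, 4.9, 0.3],
    [-2, 4.9, 0.3],
    [-2, 4.9, 0.3],
    [-2, 4.9, 0.3],
    [-2, 4.9, 0.2],
    [-0.85, 1.8, 0],
    [0, 0, 0],
  ],
  twist=[0, 0, 0, 0, 0, 0, 0.002, 0],
)

```text
time_s: 13.92
position: [0.4798, -0.3383, 0.1722]
tool_rot: [-3.14, 0.001, 0.023]
ft_force: [0.2, 0.6, -0.6]
opening: 0.15
```

```bash
python3 go.py .480 -.3375 .11 .026
python3 - <<'E'
from workcell import ctrl
import cv2,pickle
c=ctrl.get_calibration("wrist");cv2.imwrite("pics/w7.png",ctrl.capture("wrist"));pickle.dump(c,open("w7.pkl","wb"))
E
```

```text
t 13.93 p [ 0.4798 -0.3383  0.1722] rpy [-3.14e+00  1.00e-03  2.30e-02] q [-0.73  0.21  0.13  1.49  0.    0.82] F [ 0.2  0.6 -0.6] op 0.15
d cm now-frame [ 0.02 -0.07  6.22]
turn about tool z -0.003 then d cm in target frame [ 0.02 -0.08  6.22]
```

View pics/w7.png

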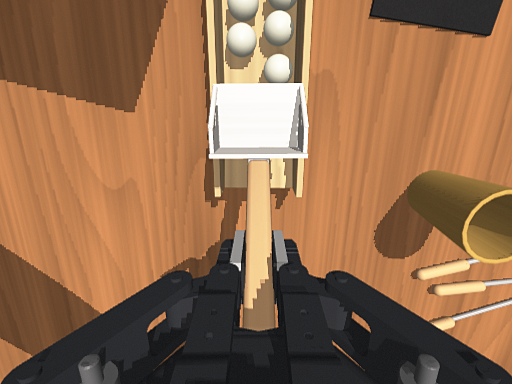

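>>> move_arm(
  claw=[0.5, 0.5, 0.5, 0.5, 0.5, 0.5],
  dp=[
    [0, 0, 2],
    [0, 0, 2],
    [0, 0, 1.5],
    [0, 0, 1.2],
    [0, 0, 0.6],
    [0, 0, 0],
  ],
  twist=[0, -0.003, 0, 0, 0, 0],
)

```text
time_s: 14.72
position: [0.4804, -0.3374, 0.1]
tool_rot: [-3.141, 0.0, 0.027]
ft_force: [0.5, -0.2, -1.5]
opening: 0.15
```

```bash
python3 go.py .4792 -.307 .0815 .026
python3 - <<'E'
from workcell import ctrl
import cv2,pickle
cv2.imwrite("pics/w8.png",ctrl.capture("wrist"))
E
```

```text
t 14.72 p [ 0.4804 -0.3374  0.1   ] rpy [-3.141  0.     0.027] q [-0.73  0.23  0.01  1.35  0.    0.82] F [ 0.5 -0.2 -1.5] op 0.15
d cm now-frame [-0.04 -3.04  1.85]
turn about tool z 0.001 then d cm in target frame [-0.04 -3.04  1.85]
```

View pics/w8.png

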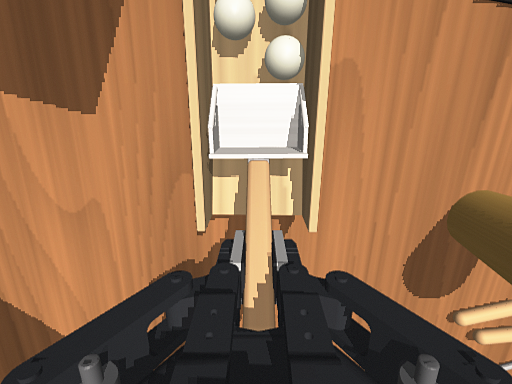

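>>> move_arm(
  claw=[0.5, 0.5, 0.5, 0.5, 0.5, 0.5, 0.5],
  dp=[
    [0, -0.9, 0.45],
    [0, -0.9, 0.45],
    [0, -0.9, 0.45],
    [0, -0.9, 0.45],
    [0, 0, 0],
    [0, 0, 0.15],
    [0, 0, 0],
  ],
  twist=[0, 0, 0, 0, 0, 0, 0],
)

```text
time_s: 15.65
position: [0.4796, -0.3019, 0.0809]
tool_rot: [3.141, -0.0, 0.027]
ft_force: [0.9, -0.5, -1.8]
opening: 0.147
```

```bash
python3 go.py .4769 -.2045 .0808 .026
python3 - <<'E'
from workcell import ctrl
import cv2,pickle
cv2.imwrite("pics/w9.png",ctrl.capture("wrist"))
E
```

```text
t 15.65 p [ 0.4796 -0.3019  0.0809] rpy [ 3.141 -0.     0.027] q [-0.68  0.18 -0.08  1.31 -0.    0.86] F [ 0.9 -0.5 -1.8] op 0.147
d cm now-frame [-0.01 -9.75  0.01]
turn about tool z 0.001 then d cm in target frame [-0.02 -9.75  0.01]
```

View pics/w9.png

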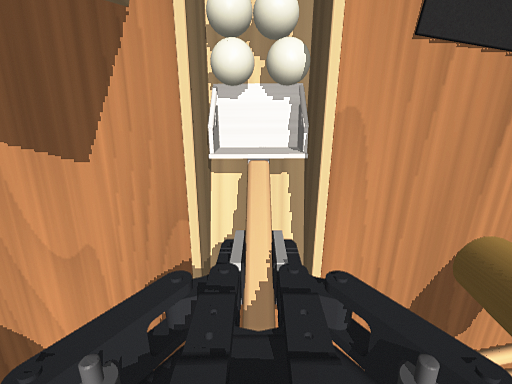

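>>> move_arm(
  claw=[0.5, 0.5, 0.5, 0.5, 0.5, 0.5, 0.5, 0.5, 0.5, 0.5, 0.5, 0.5],
  dp=[
    [0, 0, 0.15],
    [0, -0.4, 0],
    [0, -0.6, 0],
    [0, -0.6, 0],
    [0, -0.6, 0],
    [0, -0.6, 0],
    [0, -0.6, 0],
    [0, -0.6, 0],
    [0, -0.6, 0],
    [0, -0.6, 0],
    [0, -0.5, 0],
    [0, 0, 0],
  ],
  twist=[0, 0, 0, 0, 0, 0, 0, 0, 0, 0, 0, 0],
)

```text
time_s: 17.2
position: [0.4792, -0.2452, 0.0808]
tool_rot: [3.139, -0.003, 0.027]
ft_force: [0.2, -3.0, 5.9]
opening: 0.148
```

```bash
python3 go.py .4769 -.2045 .0808 .026
python3 - <<'E'
from workcell import ctrl
import cv2,pickle
cv2.imwrite("pics/w10.png",ctrl.capture("wrist"))
E
```

```text
t 17.2 p [ 0.4792 -0.2452  0.0808] rpy [ 3.139e+00 -3.000e-03  2.700e-02] q [-0.6   0.11 -0.17  1.29 -0.    0.95] F [ 0.2 -3.   5.9] op 0.148
d cm now-frame [-0.11 -4.08 -0.01]
turn about tool z 0.001 then d cm in target frame [-0.12 -4.08 -0.  ]
```

View pics/w10.png

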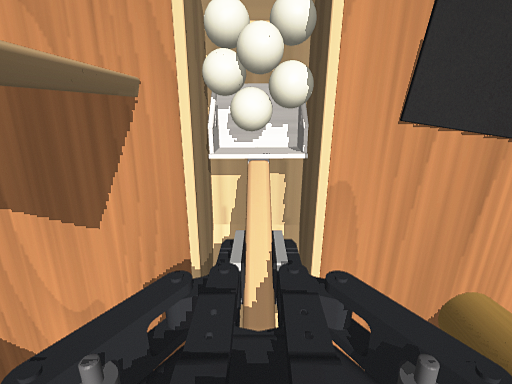

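>>> move_arm(
  claw=[0.5, 0.5, 0.5, 0.5, 0.5, 0.5, 0.5],
  dp=[
    [-0.05, -0.5, 0],
    [0, -0.5, 0],
    [0, -0.5, 0],
    [0, -0.5, 0],
    [0, -0.5, 0],
    [0, -0.5, 0],
    [0, 0, 0],
  ],
  twist=[0, 0, 0, 0, 0, 0, 0],
)

```text
time_s: 18.12
position: [0.4779, -0.2155, 0.0808]
tool_rot: [3.139, -0.003, 0.027]
ft_force: [0.4, -3.4, 5.8]
opening: 0.152
```

```bash
python3 go.py .4769 -.2045 .0808 .026
python3 - <<'E'
from workcell import ctrl
import cv2,pickle
cv2.imwrite("pics/w11.png",ctrl.capture("wrist"))
E
```

```text
t 18.12 p [ 0.4779 -0.2155  0.0808] rpy [ 3.139e+00 -3.000e-03  2.700e-02] q [-0.55  0.07 -0.21  1.29 -0.    0.99] F [ 0.4 -3.4  5.8] op 0.152
d cm now-frame [-0.07 -1.1  -0.  ]
turn about tool z 0.001 then d cm in target frame [-0.07 -1.1   0.  ]
```

View pics/w11.png

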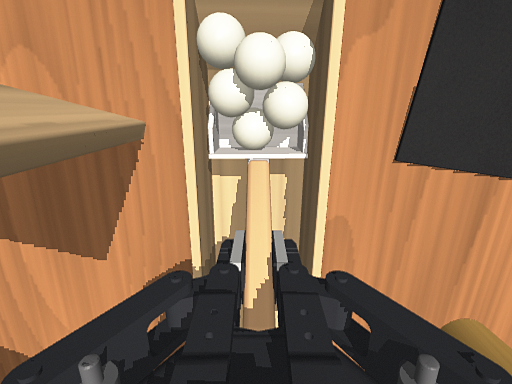

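>>> move_arm(
  claw=[0.5, 0.5, 0.5],
  dp=[
    [-0.05, -0.4, 0],
    [0, -0.4, 0],
    [0, 0, 0],
  ],
  twist=[0, 0, 0],
)

```text
time_s: 18.55
position: [0.4772, -0.2076, 0.0808]
tool_rot: [3.139, -0.003, 0.027]
ft_force: [0.6, -3.6, 5.1]
opening: 0.152
```

```bash
python3 go.py .4769 -.2045 .0808 .026
python3 - <<'E'
from workcell import ctrl
import cv2,pickle
cv2.imwrite("pics/w12.png",ctrl.capture("wrist"))
a=ctrl.capture("scene")[140:230,120:240];cv2.imwrite("pics/s12.png",cv2.resize(a,(800,600),interpolation=cv2.INTER_CUBIC))
E
```

```text
t 18.55 p [ 0.4772 -0.2076  0.0808] rpy [ 3.139e+00 -3.000e-03  2.700e-02] q [-0.54  0.06 -0.22  1.29 -0.    1.01] F [ 0.6 -3.6  5.1] op 0.152
d cm now-frame [-0.02 -0.31  0.  ]
turn about tool z 0.001 then d cm in target frame [-0.02 -0.31  0.  ]
```

View pics/w12.png

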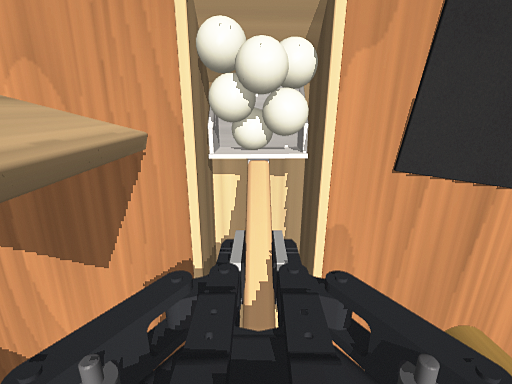

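View pics/s12.png

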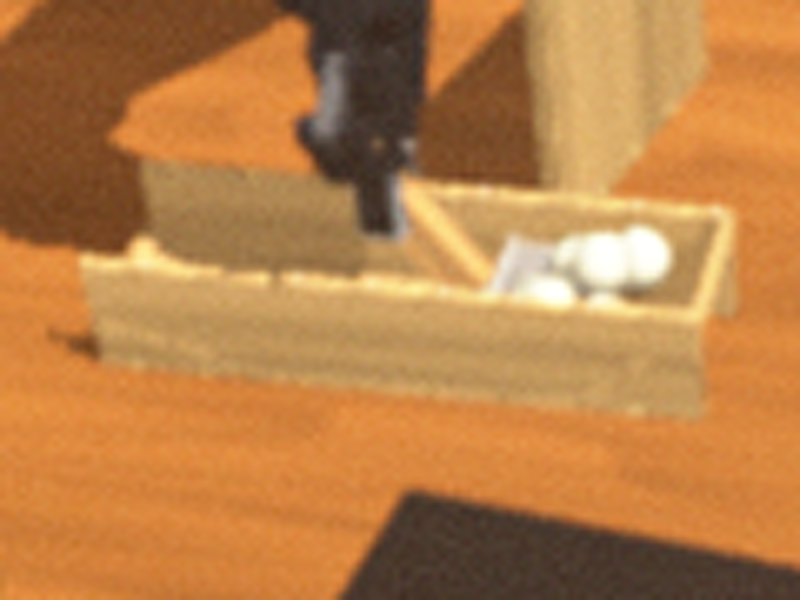

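>>> move_arm(
  claw=[0.5, 0.5, 0.5, 0.5, 0.5, 0.5, 0.5],
  dp=[
    [0, 0, 0],
    [0, 0.3, 0.2],
    [0, 0.4, 0.2],
    [0, 0.4, 0.2],
    [0, 0.4, 0.2],
    [0, 0.2, 0.1],
    [0, 0, 0],
  ],
  twist=[0, 0, 0, 0, 0, 0, 0],
  force=20,
)

```text
time_s: 19.52
position: [0.4773, -0.2208, 0.0716]
tool_rot: [-3.135, -0.003, 0.028]
ft_force: [0.0, 4.1, 9.5]
opening: 0.15
```

```bash
python3 go.py .4769 -.2045 .0808 .026
python3 - <<'E'
from workcell import ctrl
import cv2,pickle
cv2.imwrite("pics/w13.png",ctrl.capture("wrist"))
a=ctrl.capture("scene")[140:230,120:240];cv2.imwrite("pics/s13.png",cv2.resize(a,(800,600),interpolation=cv2.INTER_CUBIC))
E
```

```text
t 19.52 p [ 0.4773 -0.2208  0.0716] rpy [-3.135e+00 -3.000e-03  2.800e-02] q [-0.56  0.08 -0.21  1.28  0.01  0.98] F [0.  4.1 9.5] op 0.15
d cm now-frame [ 0.01 -1.63 -0.91]
turn about tool z 0.002 then d cm in target frame [ 0.   -1.63 -0.92]
```

View pics/w13.png

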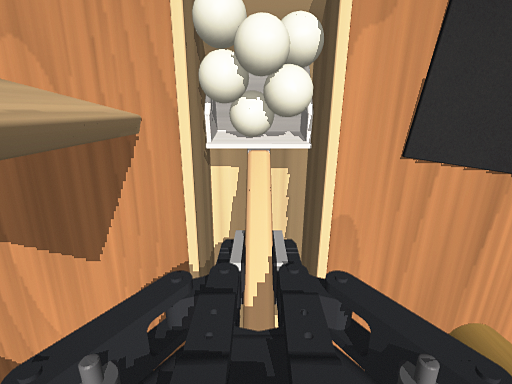

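View pics/s13.png

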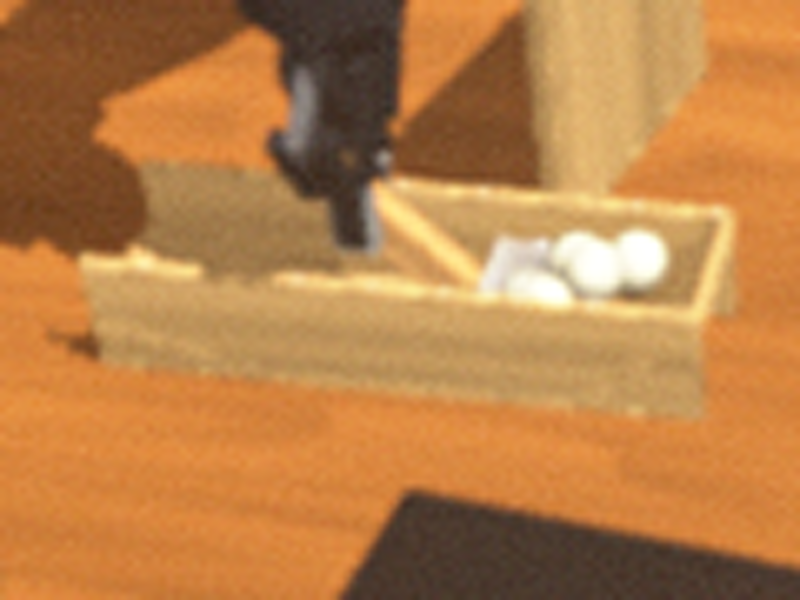

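>>> move_arm(
  claw=[0.5, 0.5, 0.5, 0.5, 0.5, 0.5, 0.5, 0.5, 0.5, 0.5, 0.5],
  dp=[
    [0, 0.3, 0.2],
    [0, 0.4, 0.2],
    [0, 0, 0],
    [0, 0, 0],
    [0, 0, -0.3],
    [0, 0, -0.5],
    [0, 0.2, -0.7],
    [0, 0.3, -1],
    [0, 0.3, -1],
    [0, 0, -0.5],
    [0, 0, 0],
  ],
  twist=[0, 0, 0, 0, 0, 0, 0, 0, 0, 0, 0],
  force=20,
)

```text
time_s: 21.0
position: [0.4772, -0.239, 0.1071]
tool_rot: [3.141, -0.001, 0.027]
ft_force: [-0.0, -0.4, -2.0]
opening: 0.152
```

```bash
python3 go.py
python3 - <<'E'
from workcell import ctrl
import cv2,pickle
cv2.imwrite("pics/w14.png",ctrl.capture("wrist"))
a=ctrl.capture("scene")[140:230,120:240];cv2.imwrite("pics/s14.png",cv2.resize(a,(800,600),interpolation=cv2.INTER_CUBIC))
E
```

```text
t 21.0 p [ 0.4772 -0.239   0.1071] rpy [ 3.141e+00 -1.000e-03  2.700e-02] q [-0.59  0.08 -0.14  1.35  0.    0.95] F [-0.  -0.4 -2. ] op 0.152
```

View pics/w14.png

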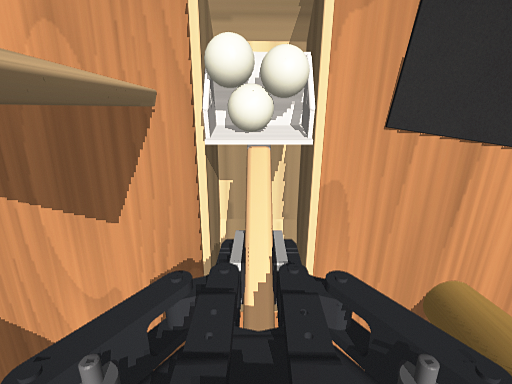

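View pics/s14.png

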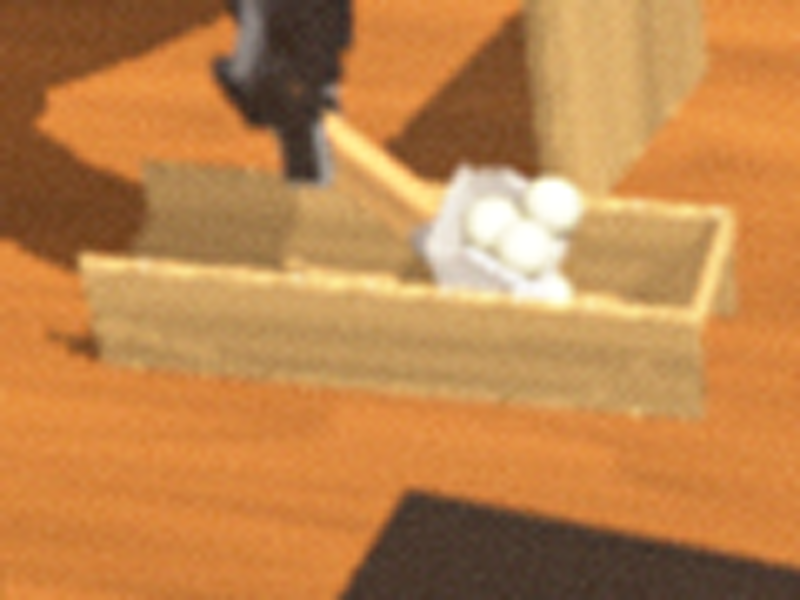

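>>> move_arm(
  claw=[0.5, 0.5, 0.5, 0.5, 0.5, 0.5, 0.5],
  dp=[
    [0, 0, 0],
    [0, 0, -1],
    [0, 0, -2],
    [0, 0, -3],
    [0, 0, -2.5],
    [0, 0, -1],
    [0, 0, 0],
  ],
  twist=[0, 0, 0, 0, 0, 0, 0],
  force=80,
)

```text
time_s: 21.98
position: [0.4773, -0.239, 0.2022]
tool_rot: [3.141, -0.001, 0.027]
ft_force: [0.0, -0.6, -3.4]
opening: 0.15
```

```bash
python3 go.py .5505 .163 .2 .026
python3 - <<'E'
from workcell import ctrl
import cv2,pickle
cv2.imwrite("pics/w15.png",ctrl.capture("wrist"))
E
```

```text
t 21.98 p [ 0.4773 -0.239   0.2022] rpy [ 3.141e+00 -1.000e-03  2.700e-02] q [-0.59  0.06  0.03  1.54  0.    0.95] F [ 0.  -0.6 -3.4] op 0.15
d cm now-frame [  8.4  -39.99   0.19]
turn about tool z 0.001 then d cm in target frame [  8.36 -39.99   0.22]
```

View pics/w15.png

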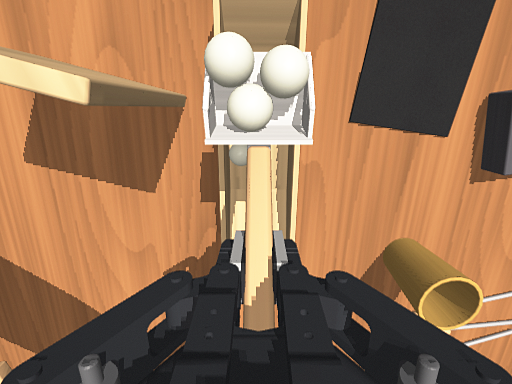

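>>> move_arm(
  claw=[0.5, 0.5, 0.5, 0.5, 0.5, 0.5, 0.5, 0.5, 0.5, 0.5, 0.5, 0.5],
  dp=[
    [0.21, -1, 0],
    [0.42, -2, 0],
    [0.63, -3, 0],
    [0.84, -4, 0],
    [0.95, -4.5, 0],
    [0.95, -4.5, 0],
    [0.95, -4.5, 0],
    [0.95, -4.5, 0],
    [0.84, -4, 0],
    [0.63, -3, 0],
    [0.42, -2, 0],
    [0.2, -1, 0],
  ],
  twist=[0, 0, 0, 0, 0, 0, 0, 0, 0, 0, 0, 0],
)

```text
time_s: 23.52
position: [0.5459, 0.1447, 0.2008]
tool_rot: [3.141, 0.001, 0.029]
ft_force: [-0.1, -0.7, -1.8]
opening: 0.147
```

```bash
python3 go.py .5505 .163 .2 .026
python3 - <<'E'
from workcell import ctrl
import cv2,pickle
cv2.imwrite("pics/w16.png",ctrl.capture("wrist"))
E
```

```text
t 23.52 p [0.5459 0.1447 0.2008] rpy [3.141e+00 1.000e-03 2.900e-02] q [ 0.14  0.15  0.12  1.54 -0.    1.68] F [-0.1 -0.7 -1.8] op 0.147
d cm now-frame [ 0.51 -1.82  0.08]
turn about tool z 0.003 then d cm in target frame [ 0.51 -1.82  0.08]
```

View pics/w16.png

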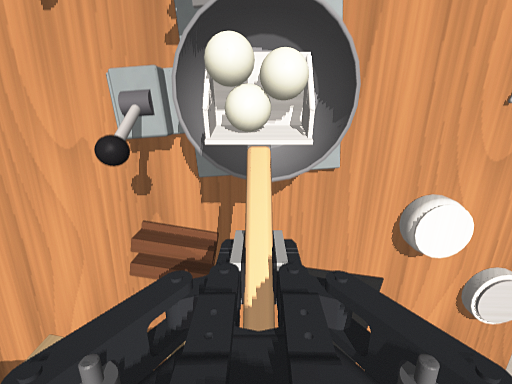

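>>> move_arm(
  claw=[0.5, 0.5, 0.5, 0.5, 0.5, 0.5, 0.5, 0.5, 0.5, 0.5],
  dp=[
    [0.25, -0.8, 0],
    [0.25, -0.8, 0],
    [0, 0, 1],
    [0, 0, 2],
    [0, 0, 2.5],
    [0, 0, 2.5],
    [0, 0, 1],
    [0, 0, 0.7],
    [0, 0, 0.4],
    [0, 0, 0],
  ],
  twist=[0, 0, 0, 0, 0, 0, 0, 0, 0, 0],
)

```text
time_s: 24.82
position: [0.5514, 0.1595, 0.1009]
tool_rot: [-3.141, -0.001, 0.027]
ft_force: [1.3, 1.0, -2.2]
opening: 0.15
```

```bash
python3 go.py .5505 .163 .09 .026
python3 - <<'E'
from workcell import ctrl
import cv2,pickle
cv2.imwrite("pics/w17.png",ctrl.capture("wrist"))
a=ctrl.capture("scene")[110:230,260:420];cv2.imwrite("pics/s17.png",cv2.resize(a,(800,600),interpolation=cv2.INTER_CUBIC))
E
```

```text
t 24.82 p [0.5514 0.1595 0.1009] rpy [-3.141e+00 -1.000e-03  2.700e-02] q [ 0.16  0.19 -0.03  1.35 -0.    1.71] F [ 1.3  1.  -2.2] op 0.15
d cm now-frame [-0.08 -0.36  1.08]
turn about tool z 0.001 then d cm in target frame [-0.08 -0.36  1.09]
```

View pics/w17.png

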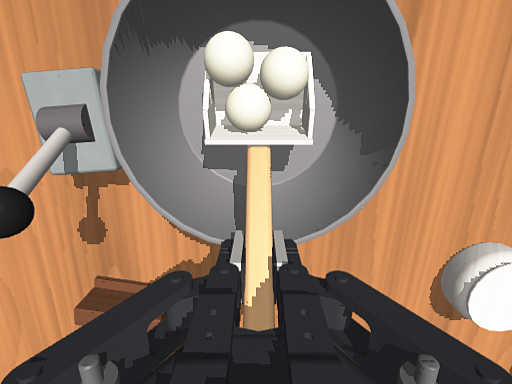

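View pics/s17.png

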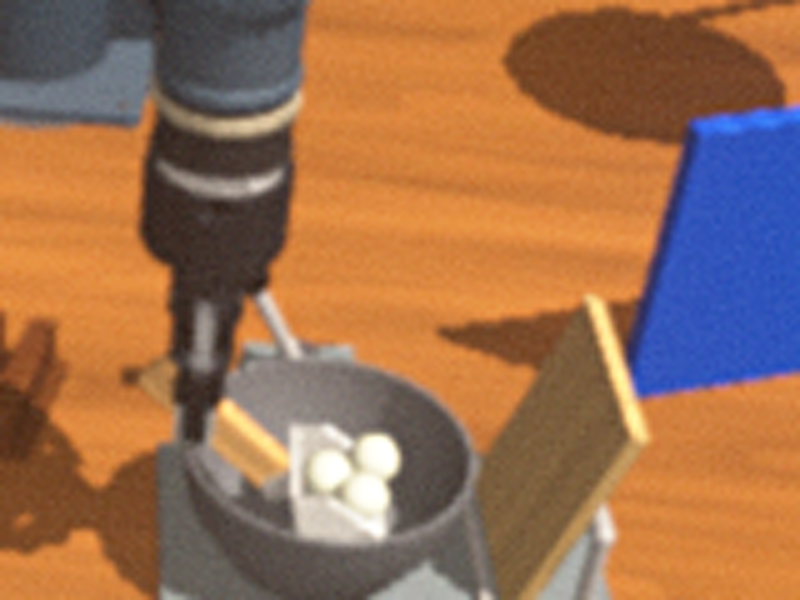

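>>> move_arm(
  claw=[0.5, 0.5, 0.5, 0.5, 0.5, 0.5],
  dp=[
    [-0.05, -0.8, 0],
    [0, -0.8, 0],
    [0, 0, 0.3],
    [0, 0, 0.3],
    [0, 0, 0.2],
    [0, 0, 0],
  ],
  twist=[0, 0, 0, 0, 0, 0],
)

```text
time_s: 25.68
position: [0.5498, 0.1752, 0.0918]
tool_rot: [3.141, 0.001, 0.027]
ft_force: [0.3, 1.2, -2.2]
opening: 0.147
```

>>> move_arm(
  claw=[1.9, 1.9, 1.9, 1.9],
  dp=[
    [0, 0, 0],
    [0, 0, 0],
    [0, 0, 0],
    [0, 0, 0],
  ],
  twist=[0, 0, 0, 0],
)

```text
time_s: 26.18
position: [0.5503, 0.1755, 0.0926]
tool_rot: [-3.141, -0.001, 0.027]
ft_force: [0.2, 0.1, -0.1]
opening: 0.223
```

```bash
python3 go.py
python3 - <<'E'
from workcell import ctrl
import cv2,pickle
cv2.imwrite("pics/w18.png",ctrl.capture("wrist"))
a=ctrl.capture("scene")[110:230,260:420];cv2.imwrite("pics/s18.png",cv2.resize(a,(800,600),interpolation=cv2.INTER_CUBIC))
E
```

```text
t 26.18 p [0.5503 0.1755 0.0926] rpy [-3.141e+00 -1.000e-03  2.700e-02] q [ 0.19  0.2  -0.03  1.33  0.    1.74] F [ 0.2  0.1 -0.1] op 0.223
```

View pics/w18.png

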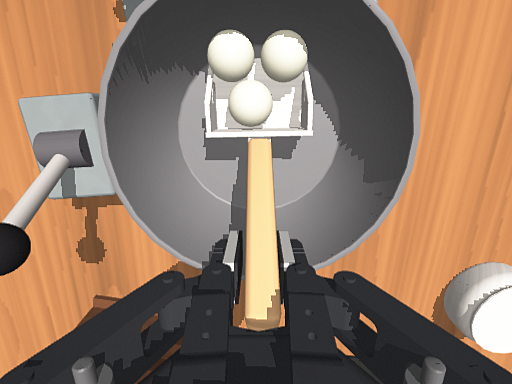

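View pics/s18.png

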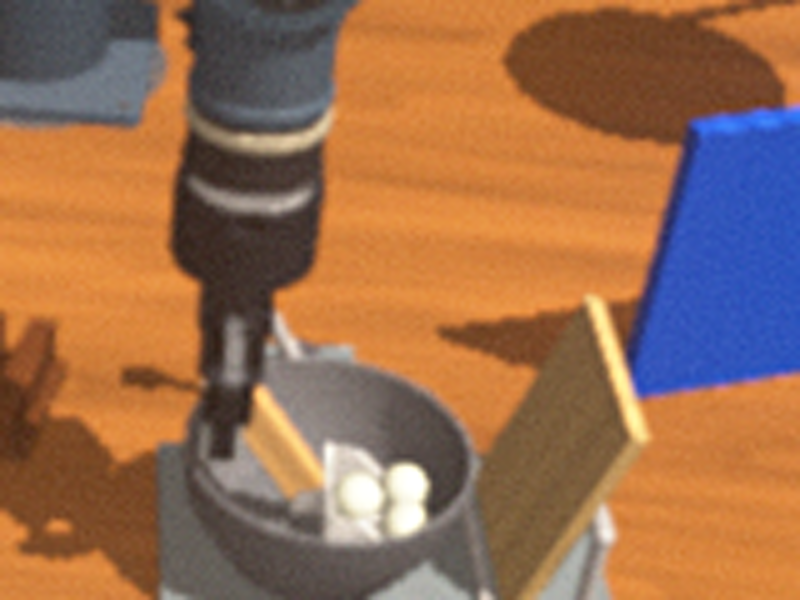

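>>> move_arm(
  claw=[1.9, 1.9, 1.9],
  dp=[
    [0, -0.5, -0.6],
    [0, -0.8, -0.4],
    [0, 0, 0],
  ],
  twist=[0, 0, 0],
)

```text
time_s: 26.65
position: [0.5502, 0.1894, 0.1032]
tool_rot: [-3.141, -0.002, 0.028]
ft_force: [-0.5, -0.2, 0.4]
opening: 0.223
```

```bash
python3 go.py
python3 - <<'E'
from workcell import ctrl
import cv2,pickle
cv2.imwrite("pics/w19.png",ctrl.capture("wrist"))
E
```

```text
t 26.65 p [0.5502 0.1894 0.1032] rpy [-3.141e+00 -2.000e-03  2.800e-02] q [ 0.22  0.21 -0.01  1.35  0.    1.76] F [-0.5 -0.2  0.4] op 0.223
```

View pics/w19.png

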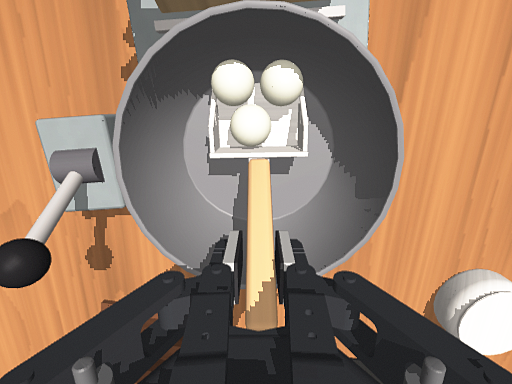

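>>> move_arm(
  claw=[0.5, 0.5, 0.5, 0.5, 0.5, 0.5, 0.5, 0.5],
  dp=[
    [0, 0, 0],
    [0, 0, 0],
    [0, 0, 0],
    [0, 0, -0.4],
    [0, -0.3, -0.4],
    [0, 5.2, -0.3],
    [0, 0, 0],
    [0, 0, 0],
  ],
  twist=[0, 0, 0, 0, 0, 0, 0, 0],
  force=80,
)

```text
time_s: 27.7
position: [0.552, 0.14, 0.1147]
tool_rot: [-3.14, -0.003, 0.027]
ft_force: [-0.1, 1.8, 2.9]
opening: 0.145
```

```bash
python3 go.py
python3 - <<'E'
from workcell import ctrl
import cv2,pickle
cv2.imwrite("pics/w20.png",ctrl.capture("wrist"))
E
```

```text
t 27.7 p [0.552  0.14   0.1147] rpy [-3.14e+00 -3.00e-03  2.70e-02] q [ 0.13  0.17 -0.03  1.37  0.    1.67] F [-0.1  1.8  2.9] op 0.145
```

View pics/w20.png

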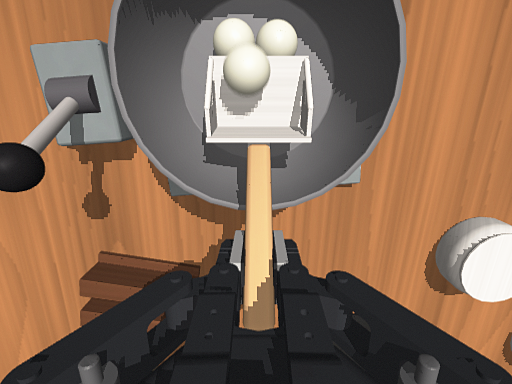

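>>> move_arm(
  claw=[0.5, 0.5, 0.5, 1.9, 1.9, 1.9, 1.9],
  dp=[
    [0, -0.4, 0.4],
    [0, -0.4, 0.6],
    [0, 0, 0],
    [0, 0, 0],
    [0, 0, 0],
    [0, 0, 0],
    [0, 0, 0],
  ],
  twist=[0, 0, 0, 0, 0, 0, 0],
)

```text
time_s: 28.62
position: [0.5506, 0.1474, 0.1029]
tool_rot: [3.141, 0.001, 0.027]
ft_force: [-0.6, -0.0, -0.3]
opening: 0.221
```

```bash
python3 go.py
python3 - <<'E'
from workcell import ctrl
import cv2,pickle
cv2.imwrite("pics/w21.png",ctrl.capture("wrist"))
E
```

```text
t 28.62 p [0.5506 0.1474 0.1029] rpy [3.141e+00 1.000e-03 2.700e-02] q [ 0.14  0.18 -0.04  1.35 -0.    1.69] F [-0.6 -0.  -0.3] op 0.221
```

View pics/w21.png

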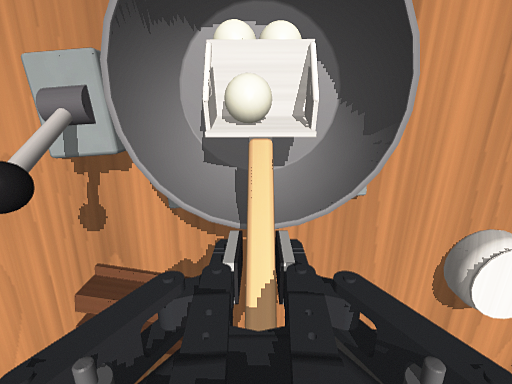

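>>> move_arm(
  claw=[0.5, 0.5, 0.5, 0.5, 0.5, 0.5, 0.5, 0.5, 0.5, 0.5],
  dp=[
    [0, 0, 0],
    [0, 0, 0],
    [0, 0, 0],
    [0, -0.6, -1],
    [0, -0.8, -1.2],
    [0, -0.8, -1],
    [0, -0.8, 0],
    [0, -0.6, 0],
    [0, -0.3, 0],
    [0, 0, 0],
  ],
  twist=[0, 0, 0, 0, 0, 0, 0, 0, 0, 0],
  force=80,
)

```text
time_s: 29.92
position: [0.5494, 0.1865, 0.1347]
tool_rot: [3.141, 0.001, 0.027]
ft_force: [0.0, -0.5, -1.5]
opening: 0.151
```

```bash
python3 go.py
python3 - <<'E'
from workcell import ctrl
import cv2,pickle
cv2.imwrite("pics/w22.png",ctrl.capture("wrist"))
a=ctrl.capture("scene")[110:230,260:420];cv2.imwrite("pics/s22.png",cv2.resize(a,(800,600),interpolation=cv2.INTER_CUBIC))
E
```

```text
t 29.93 p [0.5494 0.1865 0.1347] rpy [3.141e+00 1.000e-03 2.700e-02] q [ 0.21  0.2   0.04  1.42 -0.    1.76] F [ 0.  -0.5 -1.5] op 0.151
```

View pics/w22.png

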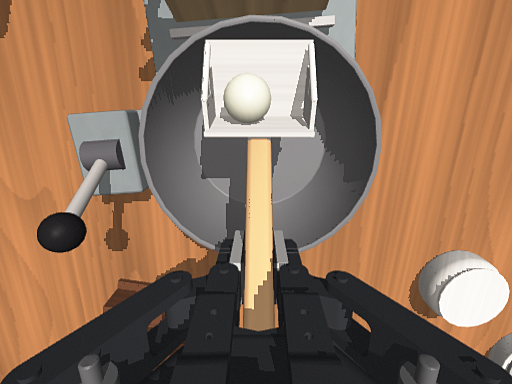

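View pics/s22.png

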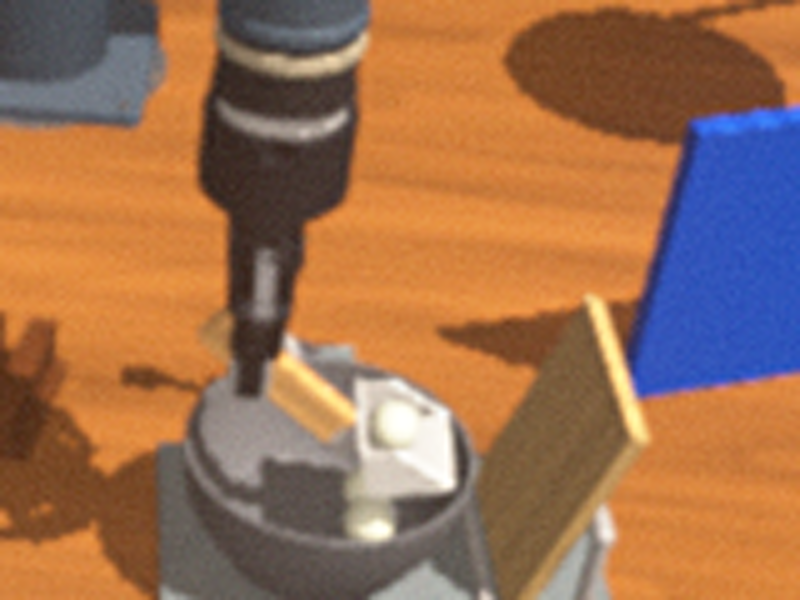

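>>> move_arm(
  claw=[0.5, 0.5, 0.5, 0.5],
  dp=[
    [0, 6.2, 0],
    [0, 1.5, 0],
    [0, 0, 0],
    [0, 0, 0],
  ],
  twist=[0, 0, 0, 0],
)

```text
time_s: 30.52
position: [0.5519, 0.1102, 0.1353]
tool_rot: [-3.141, -0.0, 0.027]
ft_force: [0.0, 1.1, -1.7]
opening: 0.154
```

```bash
python3 go.py
python3 - <<'E'
from workcell import ctrl
import cv2,pickle
cv2.imwrite("pics/w23.png",ctrl.capture("wrist"))
E
```

```text
t 30.52 p [0.5519 0.1102 0.1353] rpy [-3.141 -0.     0.027] q [ 0.08  0.15 -0.01  1.41  0.    1.62] F [ 0.   1.1 -1.7] op 0.154
```

View pics/w23.png

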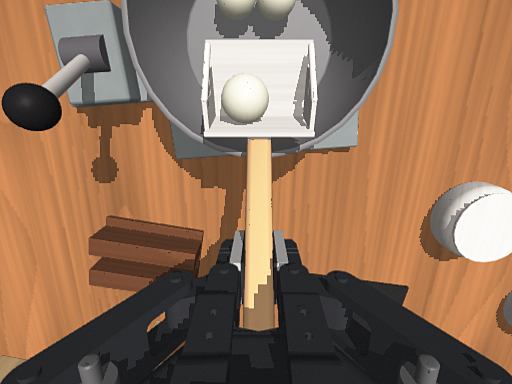

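>>> move_arm(
  claw=[0.5, 0.5, 0.5, 0.5, 0.5, 0.5, 0.5, 0.5, 0.5, 0.5, 0.5, 0.5],
  dp=[
    [0, 0, -2],
    [0, 0, -3.5],
    [0, 0, -2],
    [-0.4, 2, 0],
    [-0.6, 3, 0],
    [-0.8, 4.5, 0],
    [-0.9, 5, 0],
    [-0.9, 5, 0],
    [-0.9, 5, 0],
    [-0.9, 5, 0],
    [-0.8, 4.5, 0],
    [-0.6, 3, 0],
  ],
  twist=[0, 0, 0, 0, 0, 0, 0, 0, 0, 0, 0, 0],
)

```text
time_s: 32.08
position: [0.4924, -0.2643, 0.2086]
tool_rot: [-3.141, 0.002, 0.025]
ft_force: [1.1, 0.7, -2.3]
opening: 0.151
```

```bash
python3 go.py .4800 -.320 .17 .026
python3 - <<'E'
from workcell import ctrl
import cv2,pickle
cv2.imwrite("pics/w24.png",ctrl.capture("wrist"))
im=ctrl.capture("top")
cv2.imwrite("pics/t24.png",cv2.resize(im[145:265,240:400],(800,600),interpolation=cv2.INTER_CUBIC))
E
```

```text
t 32.08 p [ 0.4924 -0.2643  0.2086] rpy [-3.141e+00  2.000e-03  2.500e-02] q [-0.61  0.13  0.12  1.56 -0.    0.93] F [ 1.1  0.7 -2.3] op 0.151
d cm now-frame [-1.37  5.54  3.86]
turn about tool z -0.001 then d cm in target frame [-1.38  5.54  3.86]
```

View pics/w24.png

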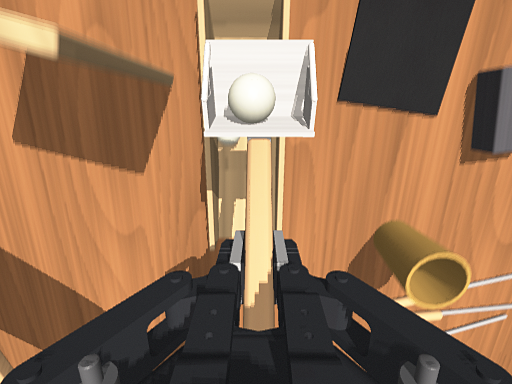

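View pics/t24.png

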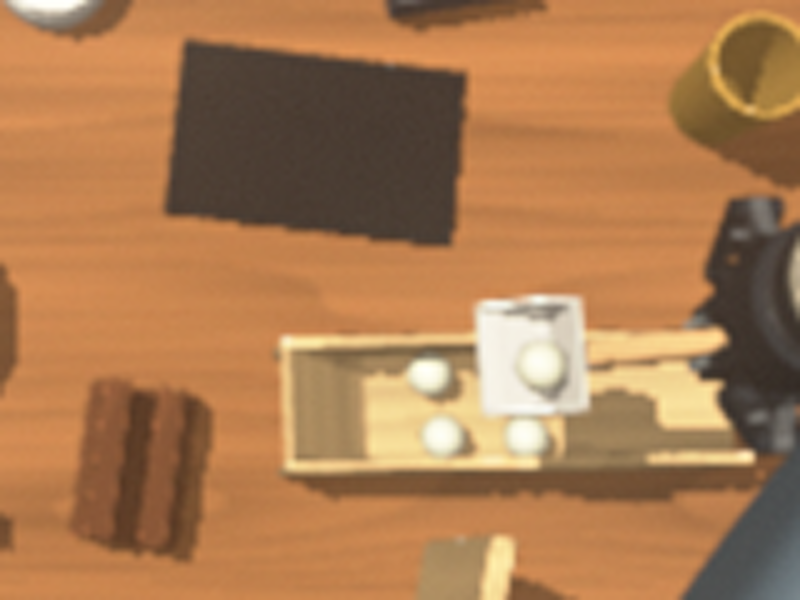

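```bash
python3 go.py .4806 -.355 .12 .026
```

```text
t 32.17 p [ 0.4922 -0.2654  0.2085] rpy [3.141e+00 2.000e-03 2.300e-02] q [-0.61  0.13  0.12  1.56 -0.    0.93] F [-0.5  0.9 -1.3] op 0.155
d cm now-frame [-1.34  8.93  8.85]
turn about tool z -0.003 then d cm in target frame [-1.39  8.93  8.85]
```

>>> move_arm(
  claw=[0.5, 0.5, 0.5, 0.5, 0.5, 0.5, 0.5, 0.5, 0.5, 0.5],
  dp=[
    [-0.3, 2, 0],
    [-0.5, 3, 0],
    [-0.4, 2.5, 0],
    [-0.2, 1.45, 0],
    [0, 0, 1.5],
    [0, 0, 3],
    [0, 0, 3],
    [0, 0, 1.5],
    [0, 0, 0],
    [0, 0, 0],
  ],
  twist=[-0.002, 0, 0, 0, 0, 0, 0, 0, 0, 0],
)

```text
time_s: 33.42
position: [0.4831, -0.3524, 0.1216]
tool_rot: [3.14, -0.002, 0.029]
ft_force: [0.0, -0.1, -0.7]
opening: 0.152
```

```bash
python3 go.py .4806 -.355 .073 .026
python3 - <<'E'
from workcell import ctrl
import cv2,pickle
cv2.imwrite("pics/w25.png",ctrl.capture("wrist"))
a=ctrl.capture("scene")[140:230,110:230];cv2.imwrite("pics/s25.png",cv2.resize(a,(800,600),interpolation=cv2.INTER_CUBIC))
E
```

```text
t 33.42 p [ 0.4831 -0.3524  0.1216] rpy [ 3.14e+00 -2.00e-03  2.90e-02] q [-0.74  0.24  0.07  1.4   0.    0.8 ] F [ 0.  -0.1 -0.7] op 0.152
d cm now-frame [-0.27  0.25  4.86]
turn about tool z 0.003 then d cm in target frame [-0.26  0.26  4.86]
```

View pics/w25.png

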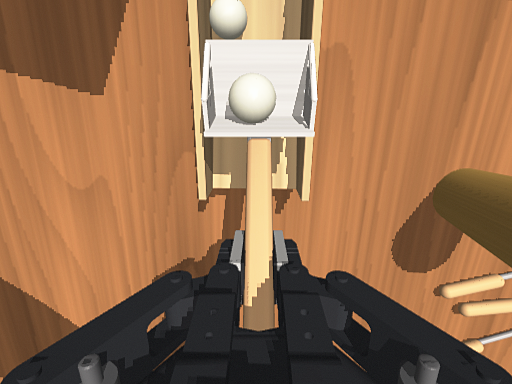

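View pics/s25.png

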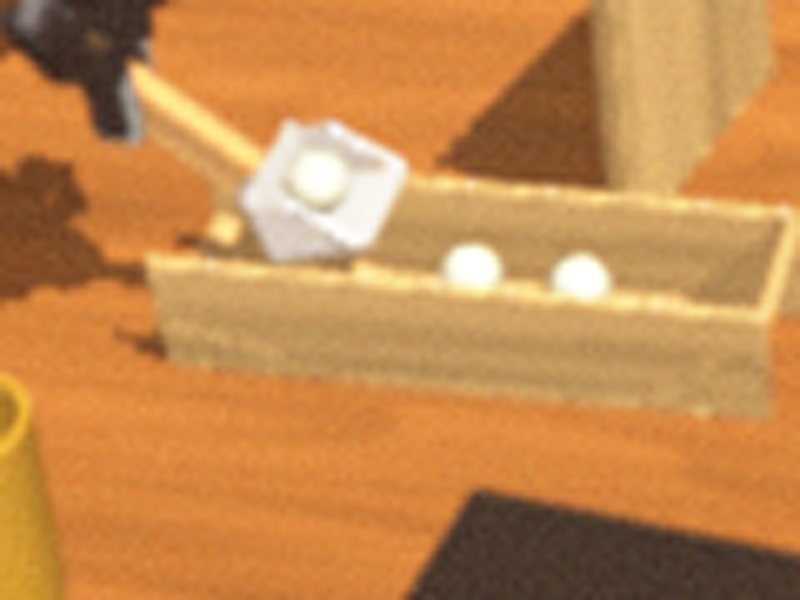

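>>> move_arm(
  claw=[0.5, 0.5, 0.5, 0.5, 0.5, 0.5],
  dp=[
    [-0.25, 0, 1.5],
    [0, 0, 1.5],
    [0, 0, 1],
    [0, 0, 0.4],
    [0, 0, 0.4],
    [0, 0, 0],
  ],
  twist=[0.003, 0, 0, 0, 0, 0],
)

```text
time_s: 34.28
position: [0.4801, -0.3522, 0.0727]
tool_rot: [-3.142, -0.0, 0.026]
ft_force: [-0.5, -0.2, -2.3]
opening: 0.151
```

>>> move_arm(
  claw=[0.5, 0.5, 0.5, 0.5],
  dp=[
    [0, 0, 0.4],
    [0, 0, 0.4],
    [0, 0, 0],
    [0, 0, 0],
  ],
  twist=[0, 0, 0, 0],
)

```text
time_s: 34.78
position: [0.4815, -0.3544, 0.0685]
tool_rot: [3.136, -0.004, 0.026]
ft_force: [-1.4, -0.9, 8.9]
opening: 0.153
```

```bash
python3 go.py
python3 - <<'E'
from workcell import ctrl
import cv2,pickle
cv2.imwrite("pics/w26.png",ctrl.capture("wrist"))
a=ctrl.capture("scene")[140:230,110:230];cv2.imwrite("pics/s26.png",cv2.resize(a,(800,600),interpolation=cv2.INTER_CUBIC))
E
```

```text
t 34.77 p [ 0.4815 -0.3544  0.0685] rpy [ 3.136 -0.004  0.026] q [-0.75  0.26 -0.01  1.29 -0.    0.8 ] F [-1.4 -0.9  8.9] op 0.153
```

View pics/s26.png

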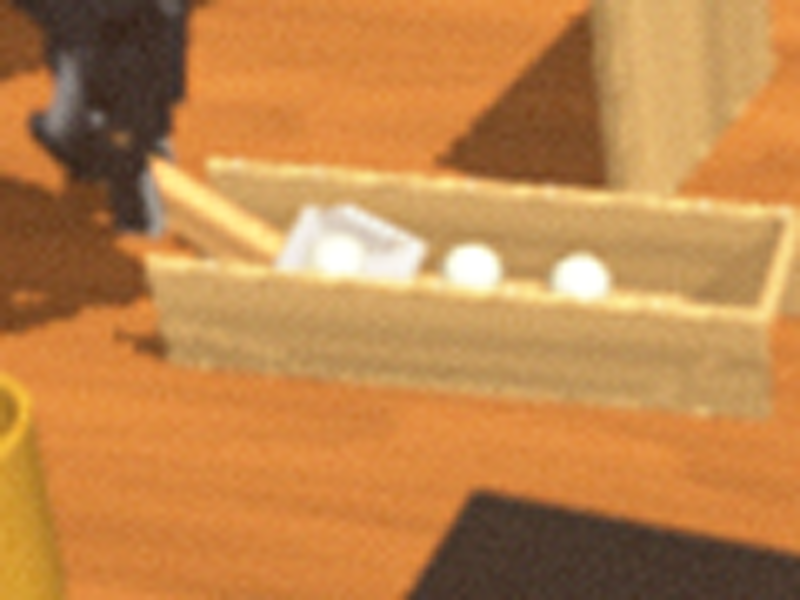

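>>> move_arm(
  claw=[2, 2, 2, 2, 2],
  dp=[
    [0, 0, 0],
    [0, 0, 0],
    [0, 0, 0],
    [0, 0, 0],
    [0, 0, 0],
  ],
  twist=[0, 0, 0, 0, 0],
)

```text
time_s: 35.5
position: [0.4799, -0.3522, 0.0641]
tool_rot: [-3.141, 0.0, 0.026]
ft_force: [0.4, -0.0, 0.9]
opening: 0.234
```

```bash
python3 go.py
python3 - <<'E'
from workcell import ctrl
import cv2,pickle
cv2.imwrite("pics/w27.png",ctrl.capture("wrist"))
a=ctrl.capture("scene")[140:230,110:230];cv2.imwrite("pics/s27.png",cv2.resize(a,(800,600),interpolation=cv2.INTER_CUBIC))
E
```

```text
t 35.5 p [ 0.4799 -0.3522  0.0641] rpy [-3.141  0.     0.026] q [-0.75  0.26 -0.02  1.29 -0.    0.8 ] F [ 0.4 -0.   0.9] op 0.234
```

View pics/w27.png

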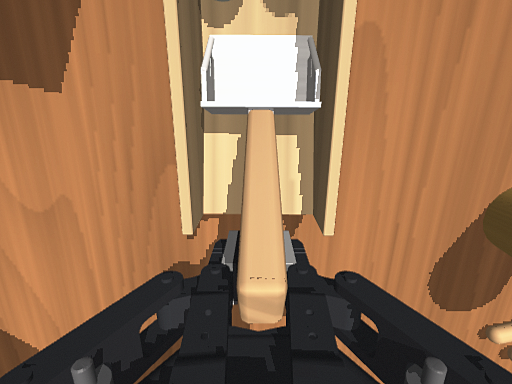

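View pics/s27.png

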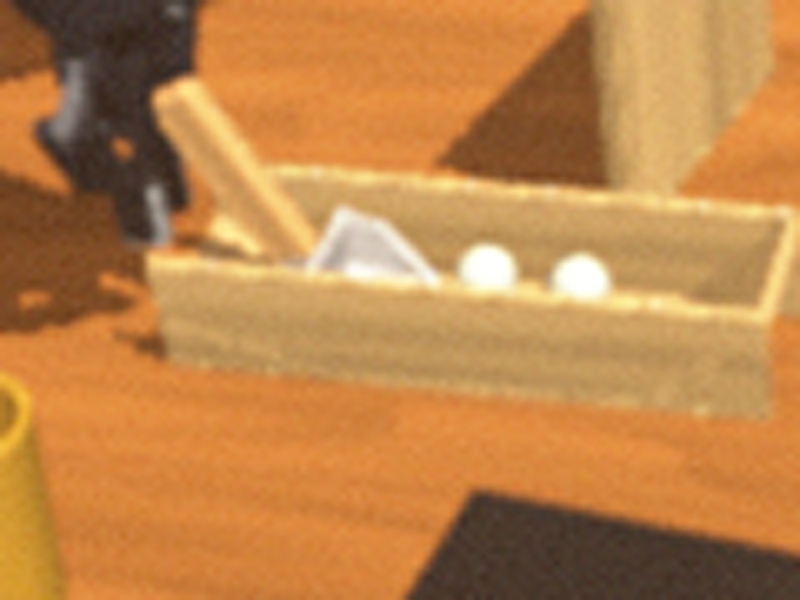

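>>> move_arm(
  claw=[2.4, 2.4, 2.4, 2.4, 2.4, 0.5, 0.5, 0.5],
  dp=[
    [0, 0, -2.1],
    [0, 0, -2.1],
    [0, -2, 0],
    [0, -2.2, 0],
    [0, 0, 0],
    [0, 0, 0],
    [0, 0, 0],
    [0, 0, 0],
  ],
  twist=[0, 0, 0, 0, 0, 0, 0, 0],
  force=30,
)

```text
time_s: 36.6
position: [0.4786, -0.3104, 0.1058]
tool_rot: [-3.141, 0.001, 0.026]
ft_force: [-0.7, 0.0, -1.7]
opening: 0.158
```

```bash
python3 go.py
python3 - <<'E'
from workcell import ctrl
import cv2,pickle
cv2.imwrite("pics/w28.png",ctrl.capture("wrist"))
a=ctrl.capture("scene")[140:230,110:230];cv2.imwrite("pics/s28.png",cv2.resize(a,(800,600),interpolation=cv2.INTER_CUBIC))
E
```

```text
t 36.6 p [ 0.4786 -0.3104  0.1058] rpy [-3.141e+00  1.000e-03  2.600e-02] q [-0.69  0.18 -0.03  1.36 -0.    0.85] F [-0.7  0.  -1.7] op 0.158
```

View pics/w28.png

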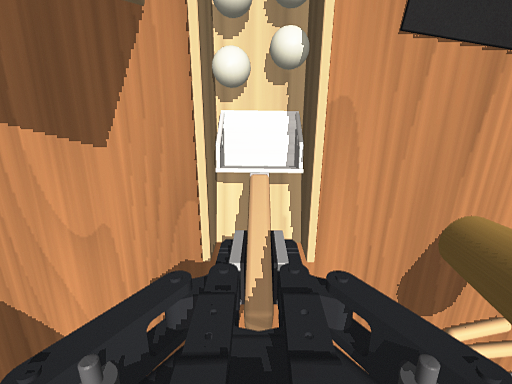

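View pics/s28.png

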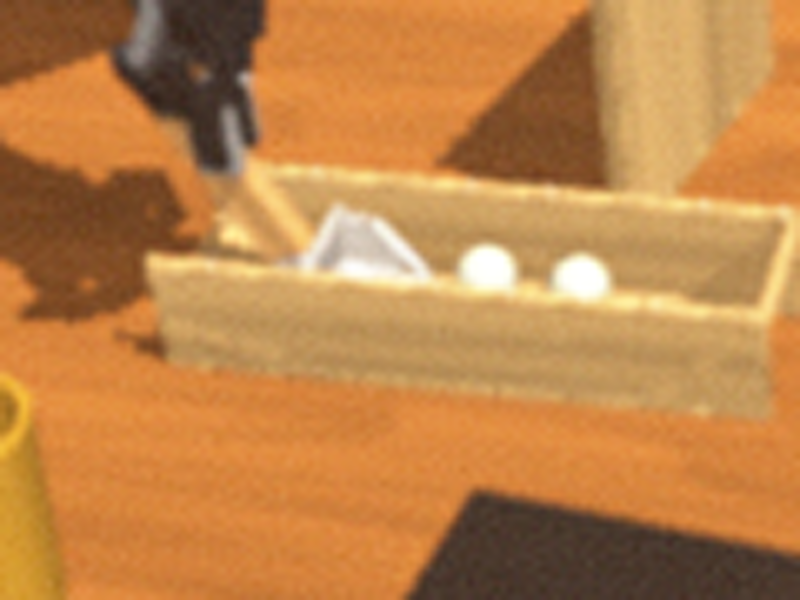

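>>> move_arm(
  claw=[0.5, 0.5, 0.5, 0.5, 0.5, 0.5, 0.5, 0.5],
  dp=[
    [0, -0.4, 0.2],
    [0, -0.4, 0.3],
    [0, -0.4, 0.3],
    [0, -0.4, 0.3],
    [0, -0.4, 0.3],
    [0, -0.2, 0.2],
    [0, 0, 0.2],
    [0, 0, 0],
  ],
  twist=[0, 0, 0, 0, 0, 0, 0, 0],
  force=20,
)

```text
time_s: 37.7
position: [0.4809, -0.2913, 0.093]
tool_rot: [3.134, -0.007, 0.025]
ft_force: [-0.5, -2.4, 10.5]
opening: 0.158
```

```bash
python3 go.py
python3 - <<'E'
from workcell import ctrl
import cv2,pickle
cv2.imwrite("pics/w29.png",ctrl.capture("wrist"))
a=ctrl.capture("scene")[140:230,110:230];cv2.imwrite("pics/s29.png",cv2.resize(a,(800,600),interpolation=cv2.INTER_CUBIC))
E
```

```text
t 37.7 p [ 0.4809 -0.2913  0.093 ] rpy [ 3.134 -0.007  0.025] q [-0.66  0.15 -0.09  1.32 -0.    0.88] F [-0.5 -2.4 10.5] op 0.158
```

View pics/w29.png

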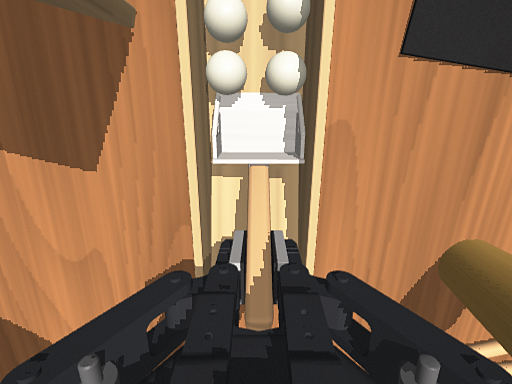

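View pics/s29.png

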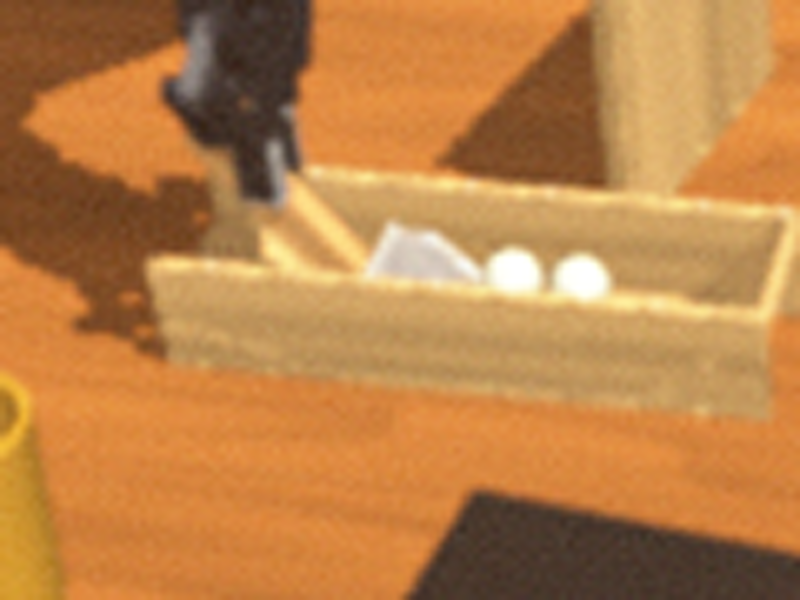

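Run:
```python
import cv2
a=cv2.imread("pics/w29.png")[70:190,180:340];cv2.imwrite("pics/c1.png",cv2.resize(a,(800,600),interpolation=cv2.INTER_CUBIC))
a=cv2.imread("pics/w8.png")[70:190,180:340];cv2.imwrite("pics/c2.png",cv2.resize(a,(800,600),interpolation=cv2.INTER_CUBIC))
```

```text
(no output)
```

View pics/c1.png

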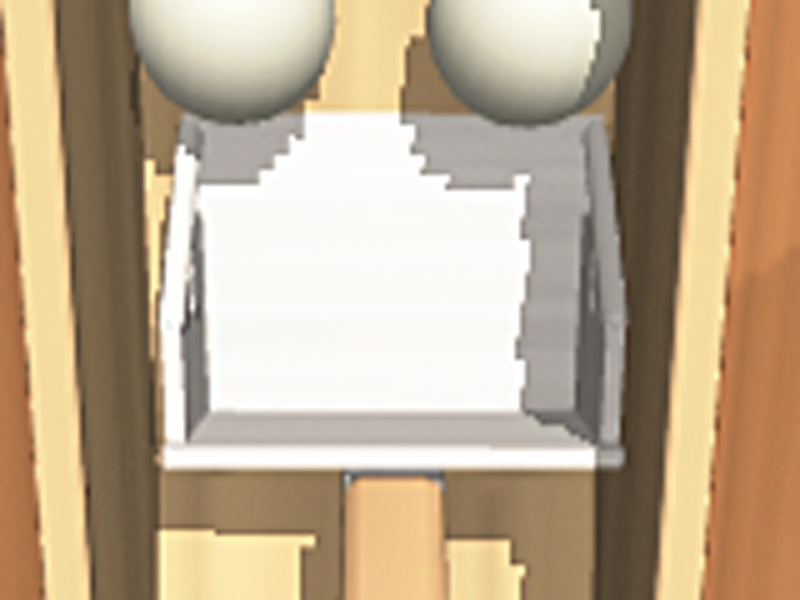

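View pics/c2.png

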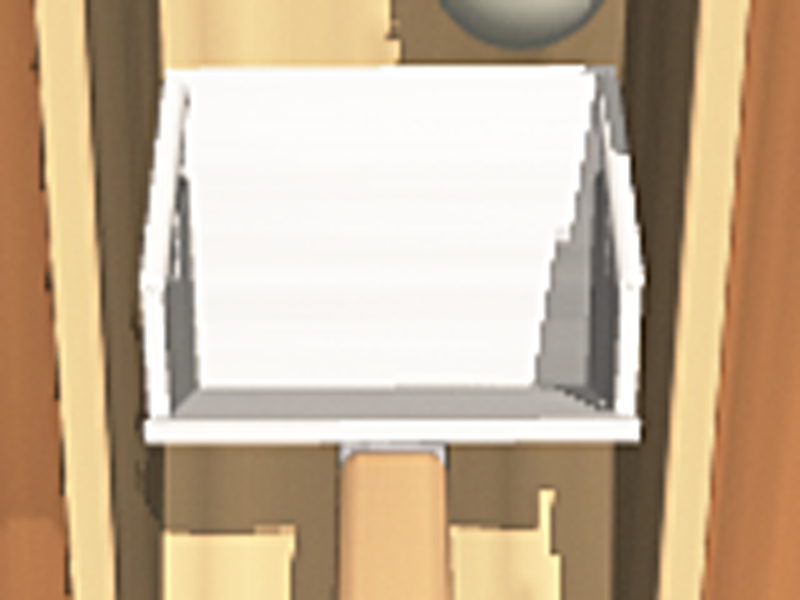

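```bash
cat > pitch.py <<'E'
from h import *
import pickle
c=pickle.load(open("w7.pkl","rb"));K,R,t=np.array(c["K"]),np.array(c["R"]),np.array(c["t"])
# tool pose at w7
p=np.array([.4798,-.3383,.1722]);Rt=rotm([-3.14,.001,.023])
# cam coords of tool point X: R(Rt X + p)+t
RC=R@Rt; tc=R@p+t
def prj(X):
    q=(RC@np.array(X).T).T+tc; q=q@K.T; return q[:,:2]/q[:,2:]
def model(gx,gz,pit,lat,zl,kx):
    P=np.array([(23,31,zl),(23,-31,zl),(-24,31,34),(-24,-31,34),(kx,31,30),(kx,-31,30)],float)
    P[:,0]-=gx;P[:,2]-=gz
    C,S=np.cos(pit),np.sin(pit)   # nose up positive
    x=C*P[:,0]-S*P[:,2]; z=S*P[:,0]+C*P[:,2]
    # scoop x-> tool -y ; z -> tool -z ; scoop y -> tool -x
    return prj(np.c_[-P[:,1]+lat,-x,-z]/1000)
def pts(l): return np.array([crop(u,(180,70)) for u in l])
def cal(uv):
    f=lambda v:(model(v[0],v[1],0,v[2],v[3],v[4])-uv).ravel()
    s=least_squares(f,[-68,75,0,3,0]); return s.x,np.abs(s.fun).max()
def pit(uv,zl,kx):
    f=lambda v:(model(v[0],v[1],v[2],v[3],zl,kx)-uv).ravel()
    s=least_squares(f,[-68,75,0,0]); return s.x,np.abs(s.fun).max()
if __name__=="__main__":
    c2=pts([(165,68),(613,70),(145,440),(640,440),(147,287),(640,285)])
    a,e=cal(c2);print(np.round(a,2),e)
    zl,kx=a[3:5]
    c1=pts([(183,118),(605,118),(163,467),(622,467),(163,325),(622,322)])
    b,e=pit(c1,zl,kx);print(np.round(b,3),"deg",np.degrees(b[2]),e)
    b,e=pit(c2,zl,kx);print(np.round(b,3),"deg",np.degrees(b[2]),e)
E
python3 pitch.py
```

```text
[-70.93  76.22   0.49   1.58  -4.95] 0.8950023262661375
[-6.6791e+01  8.5596e+01 -2.4000e-02  6.3300e-01] deg -1.3563986500463003 0.6764185674085184
[-7.2052e+01  7.4191e+01 -2.0000e-02  4.8800e-01] deg -1.142558697951907 0.8898506135828939
```

>>> move_arm(
  claw=[0.5, 0.5, 0.5, 0.5, 0.5, 0.5, 0.5, 0.5, 0.5, 0.5, 0.5, 0.5],
  dp=[
    [0, 0, -0.2],
    [0, 0, 0],
    [-0.05, -0.4, 0],
    [0, -0.6, 0],
    [0, -0.6, 0],
    [0, -0.6, 0],
    [0, -0.6, 0],
    [0, -0.6, 0],
    [0, -0.6, 0],
    [0, -0.6, 0],
    [0, -0.4, 0],
    [0, 0, 0],
  ],
  twist=[0, 0, 0, 0, 0, 0, 0, 0, 0, 0, 0, 0],
  force=100,
)

```text
time_s: 39.3
position: [0.4784, -0.2408, 0.0934]
tool_rot: [3.135, -0.005, 0.025]
ft_force: [-0.0, -3.7, 8.0]
opening: 0.136
```

```bash
python3 go.py
python3 - <<'E'
from workcell import ctrl
import cv2,pickle
cv2.imwrite("pics/w30.png",ctrl.capture("wrist"))
E
```

```text
t 39.3 p [ 0.4784 -0.2408  0.0934] rpy [ 3.135 -0.005  0.025] q [-0.59  0.09 -0.16  1.31 -0.    0.96] F [-0.  -3.7  8. ] op 0.136
```

View pics/w30.png

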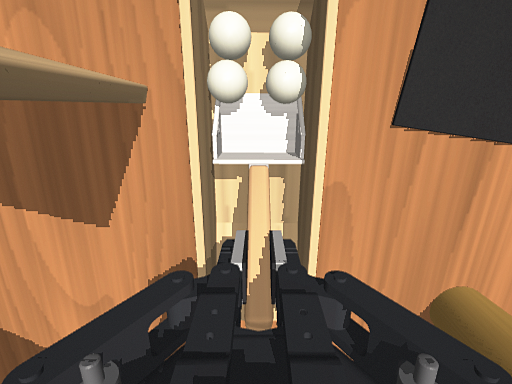

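>>> move_arm(
  claw=[0.5, 0.5, 0.5, 0.5, 0.5, 0.5, 0.5, 0.5, 0.5],
  dp=[
    [-0.05, -0.4, 0],
    [0, -0.5, 0],
    [0, -0.5, 0],
    [0, -0.5, 0],
    [0, -0.5, 0],
    [0, -0.5, 0],
    [0, -0.4, 0],
    [0, -0.2, 0],
    [0, 0, 0],
  ],
  twist=[0, 0, 0, 0, 0, 0, 0, 0, 0],
)

```text
time_s: 40.48
position: [0.4771, -0.2062, 0.0934]
tool_rot: [3.134, -0.005, 0.025]
ft_force: [-0.0, -4.7, 7.5]
opening: 0.137
```

```bash
python3 go.py
python3 - <<'E'
from workcell import ctrl
import cv2,pickle
cv2.imwrite("pics/w31.png",ctrl.capture("wrist"))
E
```

```text
t 40.48 p [ 0.4771 -0.2062  0.0934] rpy [ 3.134 -0.005  0.025] q [-0.53  0.05 -0.2   1.31 -0.    1.01] F [-0.  -4.7  7.5] op 0.137
```

View pics/w31.png

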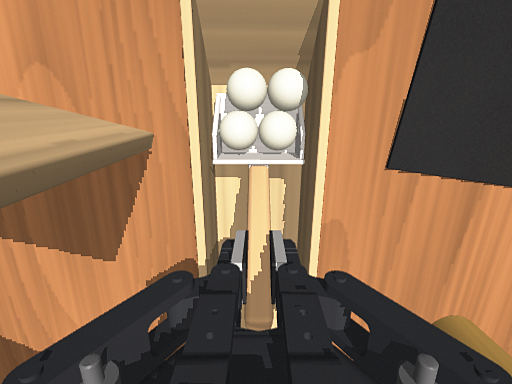

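>>> move_arm(
  claw=[0.5, 0.5, 0.5, 0.5, 0.5, 0.5, 0.5],
  dp=[
    [0, 0, 0],
    [0, 0, 0],
    [0, 0.25, 0.2],
    [0, 0.25, 0.2],
    [0, 0.25, 0.2],
    [0, 0, 0],
    [0, 0, 0],
  ],
  twist=[0, 0, 0, 0, 0, 0, 0],
  force=20,
)

```text
time_s: 41.4
position: [0.4776, -0.2134, 0.0896]
tool_rot: [3.135, -0.006, 0.026]
ft_force: [-2.9, -3.7, 16.8]
opening: 0.137
```

```bash
python3 go.py
python3 - <<'E'
from workcell import ctrl
import cv2,pickle
w=ctrl.capture("wrist");cv2.imwrite("pics/w32.png",w)
a=w[70:190,180:340];cv2.imwrite("pics/c3.png",cv2.resize(a,(800,600),interpolation=cv2.INTER_CUBIC))
E
```

```text
t 41.4 p [ 0.4776 -0.2134  0.0896] rpy [ 3.135 -0.006  0.026] q [-0.55  0.06 -0.2   1.3  -0.    1.  ] F [-2.9 -3.7 16.8] op 0.137
```

View pics/c3.png

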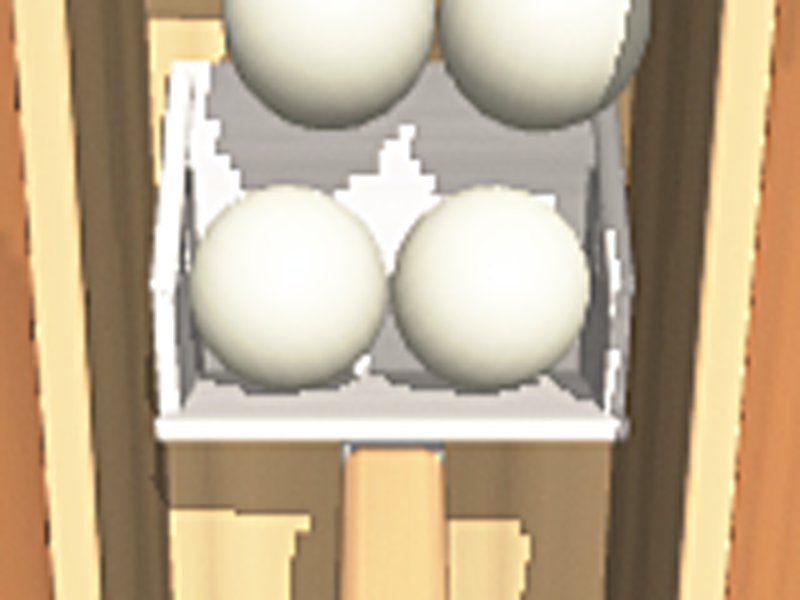

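Run:
```python
from pitch import *
b,e=pit(pts([(172,65),(612,65),(155,437),(622,437),(155,285),(632,285)]),1.58,-4.95);print(np.round(b,2),np.degrees(b[2]),e)
```

```text
[-6.854e+01  8.485e+01  4.000e-02  4.200e-01] 2.1681397417047794 0.877354982589452
```

View pics/w32.png

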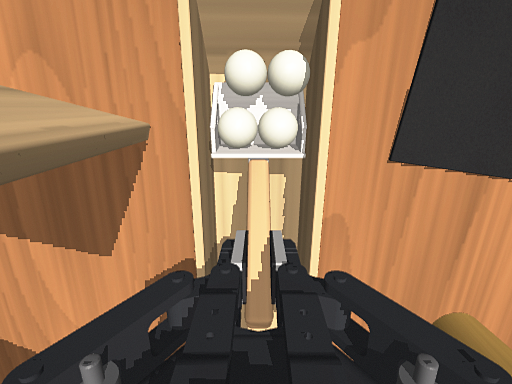

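>>> move_arm(
  claw=[0.5, 0.5, 0.5, 0.5, 0.5, 0.5, 0.5, 0.5, 0.5, 0.5],
  dp=[
    [0, 0, -0.3],
    [0, 0, 0],
    [0, -0.4, 0],
    [0, -0.5, 0],
    [0, -0.2, 0],
    [0, 0, 0.2],
    [0, 0.2, 0.2],
    [0, 0.2, 0.2],
    [0, 0, 0.1],
    [0, 0, 0],
  ],
  twist=[0, 0, 0, 0, 0, 0, 0, 0, 0, 0],
)

```text
time_s: 42.7
position: [0.4779, -0.208, 0.0877]
tool_rot: [3.131, -0.008, 0.025]
ft_force: [-4.3, -5.9, 24.7]
opening: 0.138
```

```bash
python3 go.py
python3 - <<'E'
from workcell import ctrl
import cv2,pickle
w=ctrl.capture("wrist");cv2.imwrite("pics/w33.png",w)
a=w[70:190,180:340];cv2.imwrite("pics/c4.png",cv2.resize(a,(800,600),interpolation=cv2.INTER_CUBIC))
E
```

```text
t 42.7 p [ 0.4779 -0.208   0.0877] rpy [ 3.131 -0.008  0.025] q [-0.54  0.05 -0.21  1.3  -0.    1.01] F [-4.3 -5.9 24.7] op 0.138
```

View pics/c4.png

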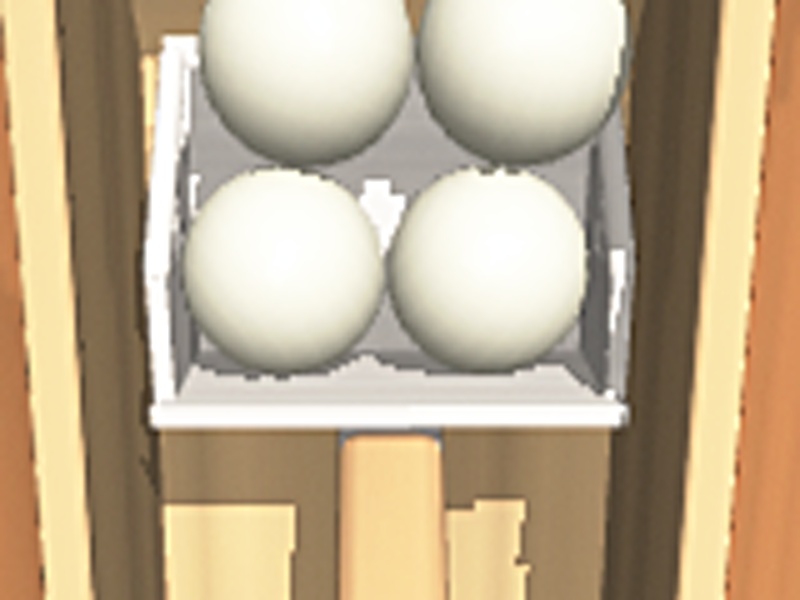

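>>> move_arm(
  claw=[0.5, 0.5, 0.5, 0.5, 0.5, 0.5, 0.5, 0.5],
  dp=[
    [0, 0, -0.3],
    [0, -0.3, -0.5],
    [0, -0.3, -0.5],
    [0, 0, -0.5],
    [0, 0, -0.5],
    [0, 0, -0.5],
    [0, 0, -0.4],
    [0, 0, 0],
  ],
  twist=[0, 0, 0, 0, 0, 0, 0, 0],
  force=100,
)

```text
time_s: 43.75
position: [0.4747, -0.1976, 0.1125]
tool_rot: [-3.141, 0.001, 0.026]
ft_force: [-0.1, -0.3, -2.3]
opening: 0.139
```

```bash
python3 go.py
python3 - <<'E'
from workcell import ctrl
import cv2,pickle
w=ctrl.capture("wrist");cv2.imwrite("pics/w34.png",w)
a=ctrl.capture("scene")[140:230,110:230];cv2.imwrite("pics/s34.png",cv2.resize(a,(800,600),interpolation=cv2.INTER_CUBIC))
E
```

```text
t 43.75 p [ 0.4747 -0.1976  0.1125] rpy [-3.141e+00  1.000e-03  2.600e-02] q [-0.52  0.03 -0.18  1.36 -0.    1.02] F [-0.1 -0.3 -2.3] op 0.139
```

View pics/w34.png

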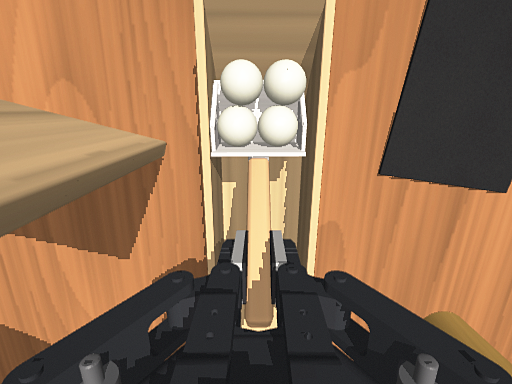

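View pics/s34.png

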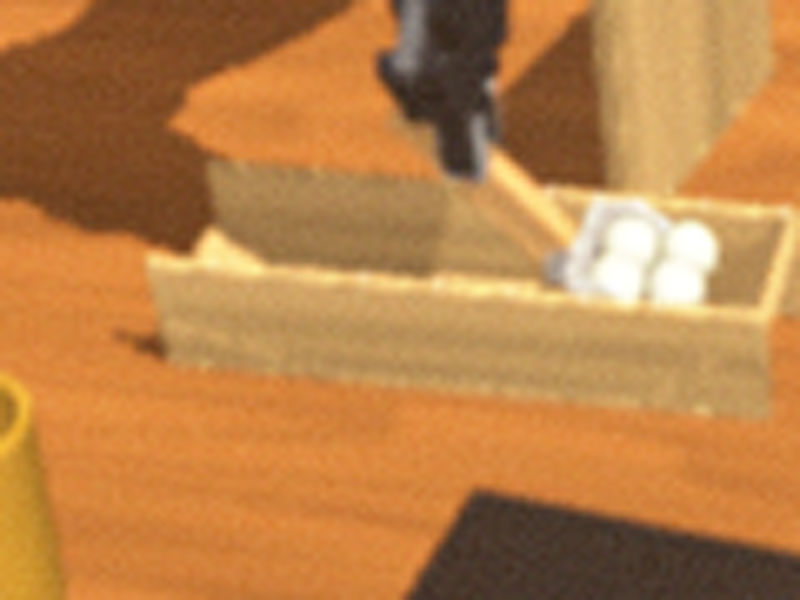

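>>> move_arm(
  claw=[0.5, 0.5, 0.5, 0.5, 0.5, 0.5, 0.5, 0.5, 0.5],
  dp=[
    [0, 0, -0.5],
    [0, 0, -1],
    [0, 0, -1.5],
    [0, 0, -1.7],
    [0, 0, -1.7],
    [0, 0, -1.4],
    [0, 0, -1],
    [0, 0, -0.5],
    [0, 0, 0],
  ],
  twist=[0, 0, 0, 0, 0, 0, 0, 0, 0],
)

```text
time_s: 44.98
position: [0.475, -0.1978, 0.2054]
tool_rot: [3.142, -0.0, 0.026]
ft_force: [-0.1, 0.1, -2.5]
opening: 0.138
```

```bash
python3 go.py .5495 .185 .2 .026
python3 - <<'E'
from workcell import ctrl
import cv2,pickle
w=ctrl.capture("wrist");cv2.imwrite("pics/w35.png",w)
E
```

```text
t 44.98 p [ 0.475  -0.1978  0.2054] rpy [ 3.142 -0.     0.026] q [-0.52  0.01 -0.01  1.54  0.    1.02] F [-0.1  0.1 -2.5] op 0.138
d cm now-frame [  8.44 -38.07   0.54]
turn about tool z 0.0 then d cm in target frame [  8.44 -38.07   0.54]
```

View pics/w35.png

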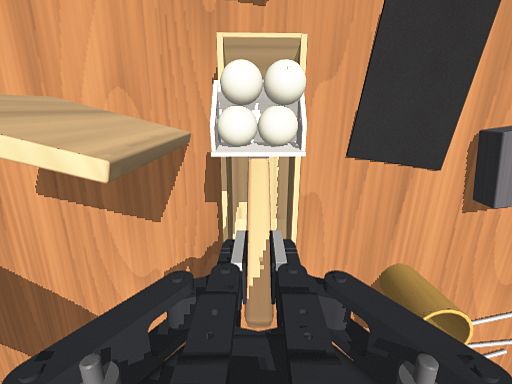

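>>> move_arm(
  claw=[0.5, 0.5, 0.5, 0.5, 0.5, 0.5, 0.5, 0.5, 0.5, 0.5, 0.5, 0.5],
  dp=[
    [0.11, -0.5, 0],
    [0.22, -1, 0],
    [0.33, -1.5, 0],
    [0.44, -2, 0],
    [0.56, -2.5, 0],
    [0.56, -2.5, 0],
    [0.56, -2.5, 0],
    [0.56, -2.5, 0],
    [0.56, -2.5, 0],
    [0.56, -2.5, 0],
    [0.56, -2.5, 0],
    [0.56, -2.5, 0],
  ],
  twist=[0, 0, 0, 0, 0, 0, 0, 0, 0, 0, 0, 0],
)

```text
time_s: 46.52
position: [0.5239, 0.0556, 0.2052]
tool_rot: [-3.141, 0.0, 0.027]
ft_force: [0.3, -0.2, -2.0]
opening: 0.138
```

>>> move_arm(
  claw=[0.5, 0.5, 0.5, 0.5, 0.5, 0.5, 0.5, 0.5, 0.5, 0.5, 0.5, 0.5],
  dp=[
    [0.5, -2.3, 0],
    [0.44, -2, 0],
    [0.37, -1.7, 0],
    [0.31, -1.4, 0],
    [0.26, -1.2, 0],
    [0.22, -1, 0],
    [0.18, -0.8, 0],
    [0.13, -0.6, 0],
    [0.1, -0.5, 0],
    [0.1, -0.4, 0],
    [0.1, -0.2, 0],
    [0, 0, 0],
  ],
  twist=[0, 0, 0, 0, 0, 0, 0, 0, 0, 0, 0, 0],
)

```text
time_s: 48.02
position: [0.5482, 0.1753, 0.2053]
tool_rot: [3.141, 0.0, 0.026]
ft_force: [-0.6, 0.5, -2.2]
opening: 0.141
```

```bash
python3 go.py .5490 .197 .153 .026
python3 - <<'E'
from workcell import ctrl
import cv2,pickle
w=ctrl.capture("wrist");cv2.imwrite("pics/w36.png",w)
E
```

```text
t 48.02 p [0.5482 0.1753 0.2053] rpy [3.141 0.    0.026] q [ 0.19  0.17  0.16  1.55 -0.    1.74] F [-0.6  0.5 -2.2] op 0.141
d cm now-frame [ 0.14 -2.17  5.23]
turn about tool z 0.0 then d cm in target frame [ 0.14 -2.17  5.23]
```

View pics/w36.png

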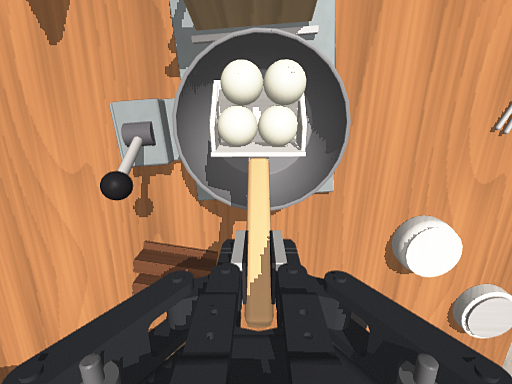

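>>> move_arm(
  claw=[0.5, 0.5, 0.5, 0.5, 0.5, 0.5, 0.5, 0.5, 0.5, 0.5, 0.5],
  dp=[
    [0.1, -0.2, 0.3],
    [0, -0.3, 0.6],
    [0, -0.3, 0.9],
    [0, -0.3, 1],
    [0, -0.3, 0.9],
    [0, -0.2, 0.7],
    [0, -0.1, 0.5],
    [0, -0.1, 0.3],
    [0, 0, 0],
    [0, 6.2, 0],
    [0, 0.8, 0],
  ],
  twist=[0, 0, 0, 0, 0, 0, 0, 0, 0, 0, 0],
)

```text
time_s: 49.45
position: [0.5511, 0.1205, 0.1542]
tool_rot: [3.14, -0.002, 0.022]
ft_force: [-0.2, -0.1, -2.1]
opening: 0.14
```

```bash
python3 go.py
python3 - <<'E'
from workcell import ctrl
import cv2,pickle
w=ctrl.capture("wrist");cv2.imwrite("pics/w37.png",w)
E
```

```text
t 49.45 p [0.5511 0.1205 0.1542] rpy [ 3.14e+00 -2.00e-03  2.20e-02] q [ 0.1   0.15  0.02  1.45 -0.    1.65] F [-0.2 -0.1 -2.1] op 0.14
```

View pics/w37.png

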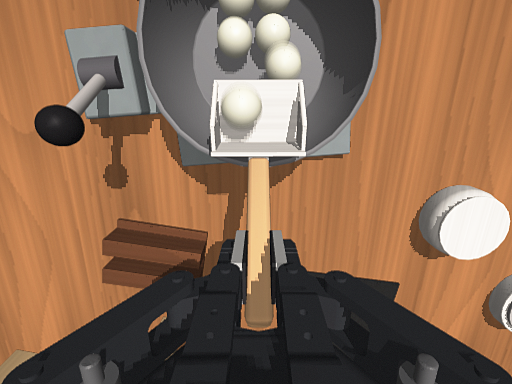

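>>> move_arm(
  claw=[0.5, 0.5, 0.5, 0.5, 0.5, 0.5, 0.5, 0.5, 0.5, 0.5, 0.5, 0.5],
  dp=[
    [0, -0.4, 0],
    [0, -0.9, 0],
    [0, -1.2, 0],
    [0, -1.3, 0],
    [0, -1.2, 0],
    [0, -1, 0],
    [0, -0.7, 0],
    [0, -0.4, 0],
    [0, 0, 0],
    [0, 6.25, 0],
    [0, 1, 0],
    [0, 0, 0],
  ],
  twist=[0, 0, 0, 0, 0, 0, 0, 0, 0, 0, 0, 0],
)

```text
time_s: 51.0
position: [0.5508, 0.1209, 0.1535]
tool_rot: [-3.141, -0.0, 0.024]
ft_force: [-0.4, 0.3, -1.2]
opening: 0.14
```

```bash
python3 go.py
python3 - <<'E'
from workcell import ctrl
import cv2,pickle
w=ctrl.capture("wrist");cv2.imwrite("pics/w38.png",w)
E
```

```text
t 51.0 p [0.5508 0.1209 0.1535] rpy [-3.141 -0.     0.024] q [0.1  0.15 0.02 1.45 0.   1.64] F [-0.4  0.3 -1.2] op 0.14
```

View pics/w38.png

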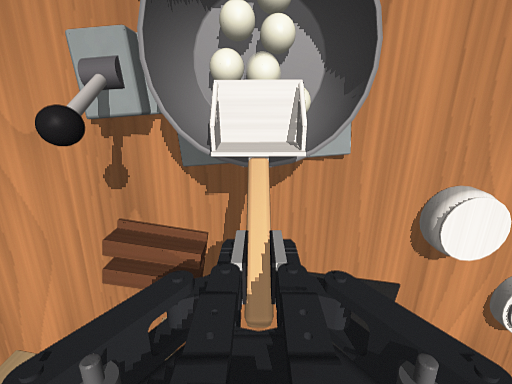

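>>> move_arm(
  claw=[0.5, 0.5, 0.5, 0.5, 0.5, 0.5, 0.5, 0.5, 0.5, 0.5, 0.5],
  dp=[
    [0, 0.5, -3],
    [0, 0.5, -4],
    [0.5, 3, 0],
    [1.5, 4.5, 0],
    [1.5, 4.5, 0],
    [1.5, 4.5, 0],
    [1.5, 4.5, 0],
    [1.2, 2, 0],
    [0.5, 0.5, 0],
    [0, 0, 0],
    [0, 0, 0],
  ],
  twist=[0, 0, 0, 0, 0, 0, 0, 0, 0.07, 0.076, 0],
)

```text
time_s: 52.42
position: [0.6393, -0.12, 0.2231]
tool_rot: [-3.141, 0.0, -0.118]
ft_force: [-0.7, 0.2, -1.5]
opening: 0.135
```

```bash
python3 go.py .645 -.1225 .11 -.12
python3 - <<'E'
from workcell import ctrl
import cv2,pickle
w=ctrl.capture("wrist");cv2.imwrite("pics/w39.png",w)
a=ctrl.capture("top")
cv2.imwrite("pics/t39.png",cv2.resize(a[165:285,140:300],(800,600),interpolation=cv2.INTER_CUBIC))
E
```

```text
t 52.42 p [ 0.6393 -0.12    0.2231] rpy [-3.141  0.    -0.118] q [-0.29  0.38  0.45  1.63  0.    1.4 ] F [-0.7  0.2 -1.5] op 0.135
d cm now-frame [ 0.6   0.18 11.31]
turn about tool z 0.002 then d cm in target frame [ 0.6   0.18 11.31]
```

View pics/t39.png

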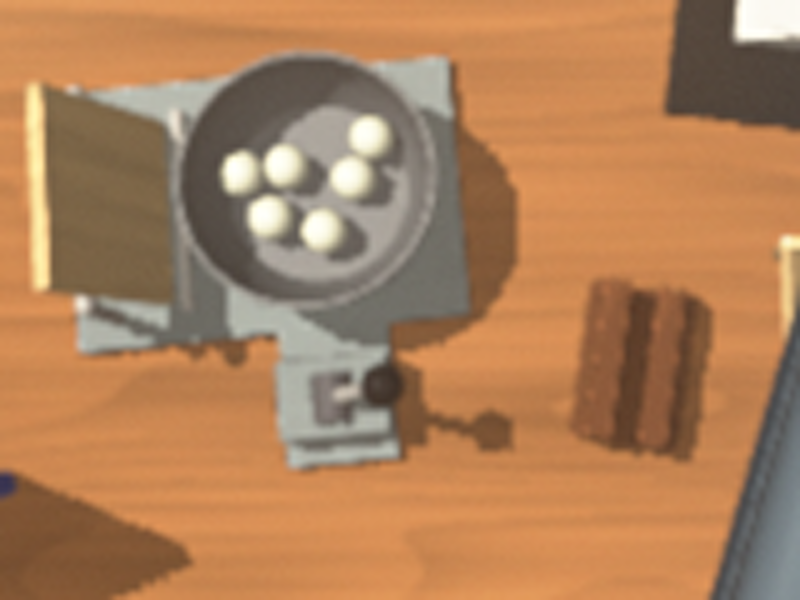

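View pics/w39.png

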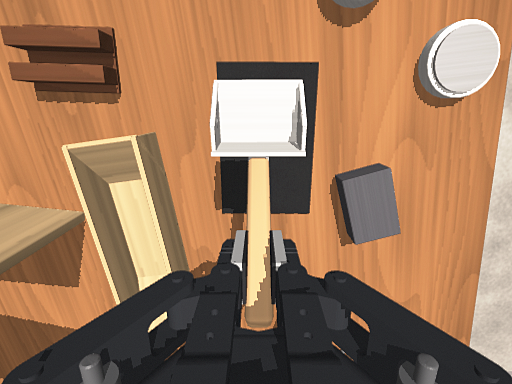

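>>> move_arm(
  claw=[0.5, 0.5, 0.5, 0.5, 0.5, 0.5, 0.5, 0.5, 0.5],
  dp=[
    [0.3, 0.1, 3],
    [0.3, 0.1, 4],
    [0, 0, 3],
    [0, 0, 1.8],
    [0, 0, 0.8],
    [0, 0, 0.5],
    [0, 0, 0.4],
    [0, 0, 0],
    [0, 0, 0],
  ],
  twist=[0, 0, 0, 0, 0, 0, 0, 0, 0],
)

```text
time_s: 53.65
position: [0.645, -0.1239, 0.0891]
tool_rot: [3.141, -0.001, -0.12]
ft_force: [-0.0, 0.1, -0.8]
opening: 0.14
```

>>> move_arm(
  claw=[0.5, 0.5, 0.5],
  dp=[
    [0, 0, 0.2],
    [0, 0, 0.15],
    [0, 0, 0],
  ],
  twist=[0, 0, 0],
)

```text
time_s: 54.02
position: [0.645, -0.1241, 0.0863]
tool_rot: [3.141, -0.002, -0.12]
ft_force: [-1.4, -1.1, 5.9]
opening: 0.141
```

Contact. Release and rise.

>>> move_arm(
  claw=[2.6, 2.6, 2.6, 3, 3, 3, 3, 3, 3],
  dp=[
    [0, 0, 0],
    [0, 0, 0],
    [0, 0, 0],
    [0, 0, 0],
    [0, 0, -1.5],
    [0, 0, -3],
    [0, 0, -4],
    [0, 0, -4],
    [0, 0, 0],
  ],
  twist=[0, 0, 0, 0, 0, 0, 0, 0, 0],
)

```text
time_s: 55.15
position: [0.6472, -0.1244, 0.2168]
tool_rot: [3.14, -0.011, -0.12]
ft_force: [0.7, 0.1, -0.4]
opening: 0.348
```

```bash
python3 go.py .41 .13 .22 1.63
python3 - <<'E'
from workcell import ctrl
import cv2,pickle
w=ctrl.capture("wrist");cv2.imwrite("pics/w40.png",w)
a=ctrl.capture("scene")[180:300,130:290];cv2.imwrite("pics/s40.png",cv2.resize(a,(800,600),interpolation=cv2.INTER_CUBIC))
E
```

```text
t 55.15 p [ 0.6472 -0.1244  0.2168] rpy [ 3.14  -0.011 -0.12 ] q [-0.29  0.39  0.45  1.61  0.    1.4 ] F [ 0.7  0.1 -0.4] op 0.348
d cm now-frame [-26.59 -22.42  -0.66]
turn about tool z -1.75 then d cm in target frame [ 26.8  -22.17  -0.32]
```

View pics/w40.png

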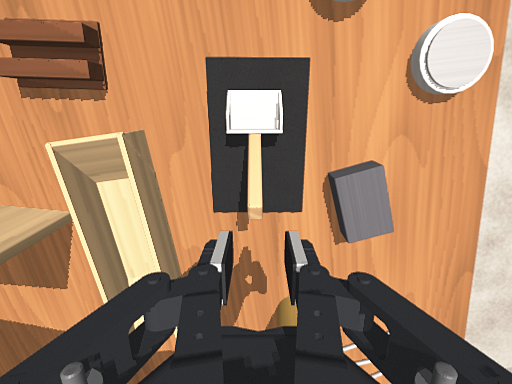

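View pics/s40.png

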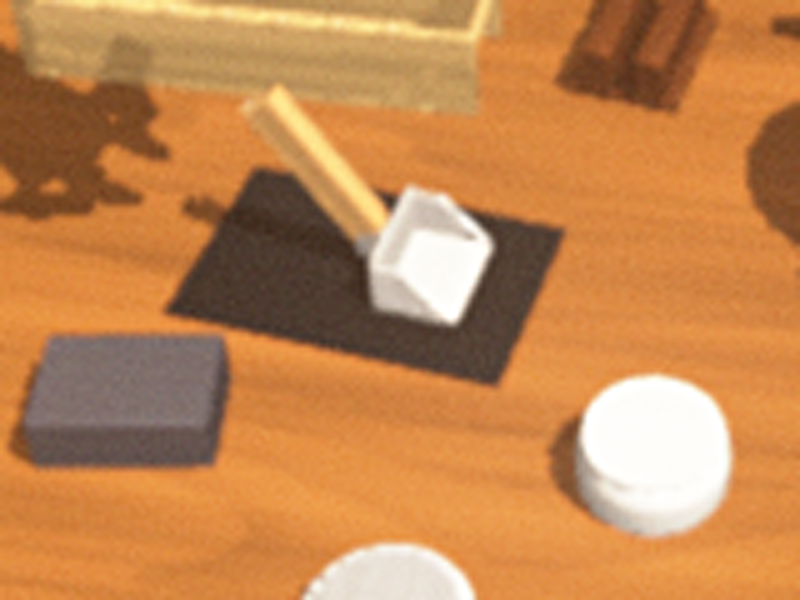

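```bash
python3 go.py .4272 .1318 .215 .094
```

```text
t 55.25 p [ 0.6452 -0.1239  0.2115] rpy [ 3.141e+00 -3.000e-03 -1.200e-01] q [-0.29  0.4   0.44  1.61  0.    1.4 ] F [-0.1  0.6 -0.5] op 0.352
d cm now-frame [-24.71 -22.77  -0.43]
turn about tool z -0.214 then d cm in target frame [-19.31 -27.5   -0.35]
```

>>> move_arm(
  claw=[0, 0, 0, 0, 0, 0, 0, 0, 0, 0, 0],
  dp=[
    [0, 0, -0.2],
    [0, 0, -0.2],
    [-2.75, -3.93, 0],
    [-2.75, -3.93, 0],
    [-2.75, -3.93, 0],
    [-2.75, -3.93, 0],
    [-2.75, -3.93, 0],
    [-2.75, -3.93, 0],
    [-2.75, -3.93, 0],
    [0, 0, 0],
    [0, 0, 0],
  ],
  twist=[-0.107, -0.107, 0, 0, 0, 0, 0, 0, 0, 0, 0],
  force=40,
)

```text
time_s: 56.62
position: [0.4269, 0.1319, 0.2128]
tool_rot: [3.141, 0.001, 0.094]
ft_force: [-0.0, -0.1, 0.1]
opening: 0.001
```

```bash
python3 go.py .4272 .1338 .107 .094
python3 - <<'E'
from workcell import ctrl
import cv2,pickle
w=ctrl.capture("wrist");cv2.imwrite("pics/w41.png",w)
E
```

```text
t 56.62 p [0.4269 0.1319 0.2128] rpy [3.141e+00 1.000e-03 9.400e-02] q [ 0.15 -0.16 -0.16  1.57 -0.    1.63] F [-0.  -0.1  0.1] op 0.001
d cm now-frame [ 0.06 -0.19 10.58]
turn about tool z 0.0 then d cm in target frame [ 0.05 -0.19 10.58]
```

View pics/w41.png

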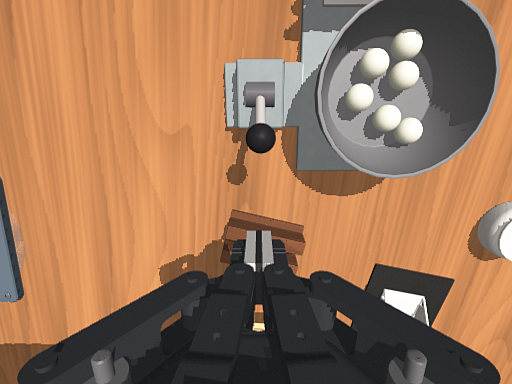

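>>> move_arm(
  claw=[0, 0, 0, 0, 0, 0, 0, 0, 0, 0, 0],
  dp=[
    [0, 0, 4],
    [0, 0, 4],
    [0, 0, 2.5],
    [0, -1, 0],
    [0, -1.2, 0],
    [0, -1.2, 0],
    [0, -1.2, 0],
    [0, -1.2, 0],
    [0, -1.2, 0],
    [0, -1.2, 0],
    [0, 0, 0],
  ],
  twist=[0, 0, 0, 0, 0, 0, 0, 0, 0, 0, 0],
)

```text
time_s: 58.05
position: [0.419, 0.2149, 0.1086]
tool_rot: [-3.141, 0.001, 0.096]
ft_force: [0.3, 0.1, 0.4]
opening: 0.0
```

```bash
python3 go.py
python3 - <<'E'
from workcell import ctrl
import cv2,pickle
w=ctrl.capture("wrist");cv2.imwrite("pics/w42.png",w)
E
```

```text
t 58.05 p [0.419  0.2149 0.1086] rpy [-3.141e+00  1.000e-03  9.600e-02] q [ 0.33 -0.08 -0.3   1.35  0.    1.81] F [0.3 0.1 0.4] op 0.0
```

View pics/w42.png

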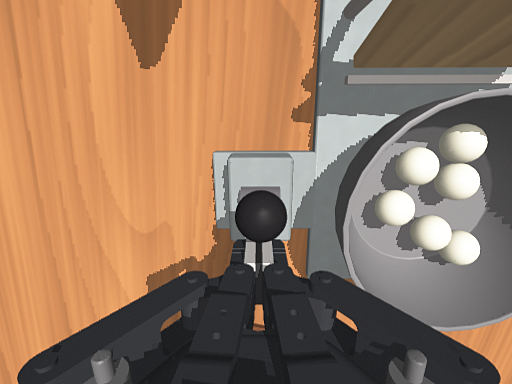

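>>> move_arm(
  claw=[0, 0, 0, 0, 0],
  dp=[
    [0, -0.9, 0],
    [0, -0.8, 0],
    [0, -0.4, 0],
    [0, -0.3, 0],
    [0, 0, 0],
  ],
  twist=[0, 0, 0, 0, 0],
)

```text
time_s: 58.72
position: [0.4172, 0.2361, 0.1086]
tool_rot: [3.137, 0.0, 0.093]
ft_force: [-0.7, -4.7, -0.2]
opening: -0.004
```

>>> move_arm(
  claw=[0, 0, 0],
  dp=[
    [0, -0.2, 0],
    [0, -0.2, 0],
    [0, 0, 0],
  ],
  twist=[0, 0, 0],
)

```text
time_s: 59.1
position: [0.4171, 0.2365, 0.1086]
tool_rot: [3.129, 0.0, 0.091]
ft_force: [0.1, -13.6, 1.2]
opening: -0.002
```

>>> move_arm(
  claw=[0, 0, 0, 0, 0, 0, 0, 0],
  dp=[
    [0, 1, 0],
    [0, 2, 0],
    [0, 2, 0],
    [0, 1, -3],
    [0, 1, -4],
    [-3, 3, -3],
    [-3, 3, 0],
    [0, 0, 0],
  ],
  twist=[0, 0, 0, 0, 0, 0, 0, 0],
)

```text
time_s: 60.1
position: [0.3688, 0.106, 0.2098]
tool_rot: [-3.14, -0.003, 0.092]
ft_force: [1.1, -0.8, -0.3]
opening: -0.005
```

```bash
python3 go.py
python3 - <<'E'
from workcell import ctrl
from h import *
a=ctrl.capture("scene");b=ctrl.capture("top")
cv2.imwrite("pics/sF.png",cv2.resize(a,(800,600),interpolation=cv2.INTER_CUBIC));cv2.imwrite("pics/tF.png",cv2.resize(b[105:285,80:400],(800,450),interpolation=cv2.INTER_CUBIC))
cv2.imwrite("pics/sF2.png",cv2.resize(a[135:255,240:400],(800,600),interpolation=cv2.INTER_CUBIC))
m=(.5486,.2336,.094)
for q in (.8,.9,1.0):
    L=(-.13,80e-3*np.sin(q-.5),.034+.08*np.cos(q-.5));C,S=np.cos(m[2]),np.sin(m[2])
    X=[m[0]+C*L[0]-S*L[1],m[1]+S*L[0]+C*L[1],L[2]]
    print(q,(proj("scene",X)[0]-[240,135])*5,(proj("top",X)[0]-[80,105])*2.5)
E
```

```text
t 60.1 p [0.3688 0.106  0.2098] rpy [-3.14e+00 -3.00e-03  9.20e-02] q [ 0.1  -0.33 -0.31  1.59  0.    1.58] F [ 1.1 -0.8 -0.3] op -0.005
0.8 [455.45615684 144.09470922] [286.44859046 347.20466197]
0.9 [467.60604026 148.3640115 ] [280.37244436 347.93725861]
1.0 [479.02592242 153.61156041] [274.71215364 348.66634203]
```

View pics/sF2.png

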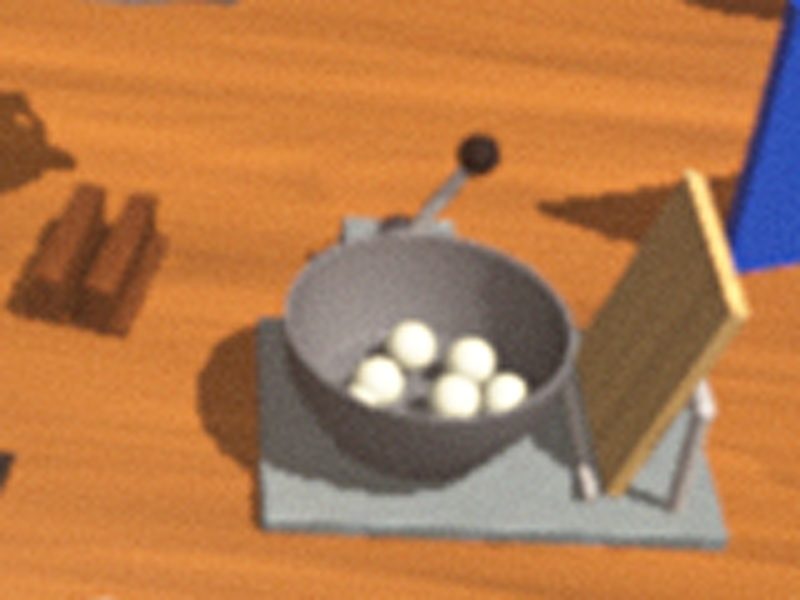

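View pics/tF.png

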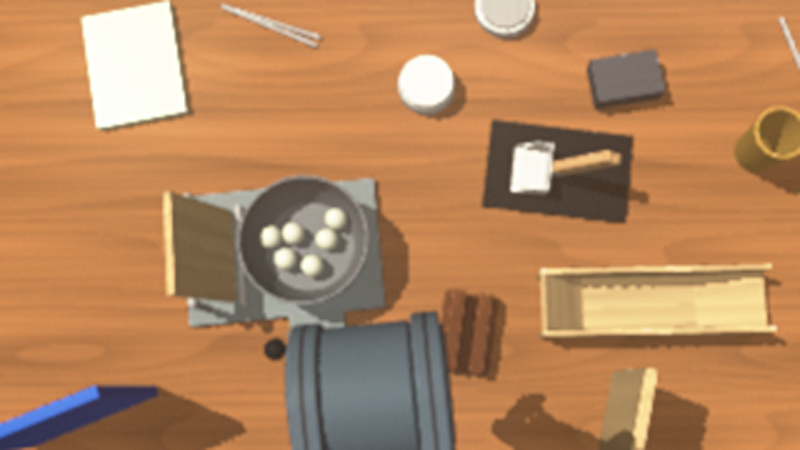

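View pics/sF.png

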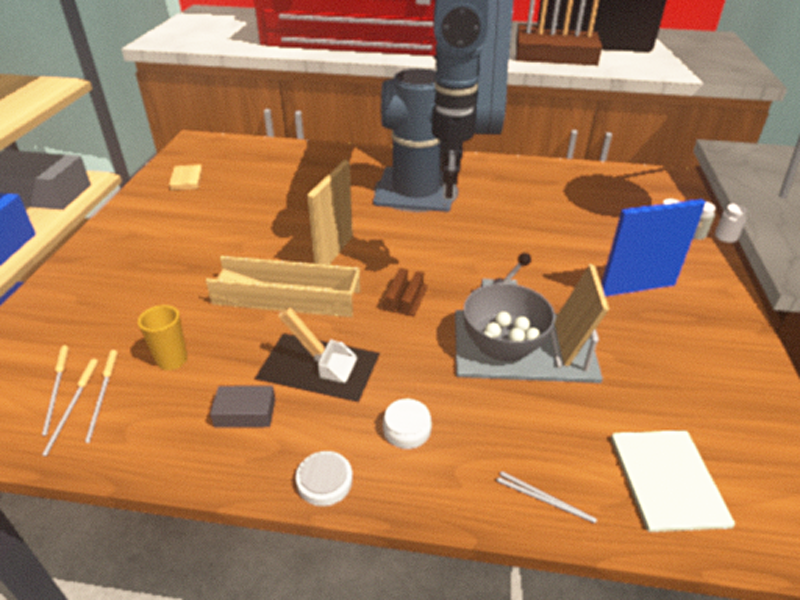

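```bash
python3 -c "
from workcell import ctrl
print(ctrl.job_done())"
```

```text
the job is handed in; nothing more can be done
None
```

The job is done and handed in at about 60 s.

- **Guard:** the smaller plywood board stands between kerb and rail and leans back on the rail.
- **Balls:** six were present. All six went into the bowl by scoop, in two trips. One ball stayed in the pan on the first trip and tipped back into the tray, so I scooped it again. The fingers touched no ball.
- **Switch:** with all six in, I pushed the lever to its stop, where the force rose to about 14 N. In the final scene and top pictures the lever ball sits at the position computed for 1.0 rad.
- **Scoop:** it lies flat on its mat, inside the edges and released. I put it down before pushing the switch. Its nose now points towards world +y. At the start it pointed towards -x, although the description said +y.
- **Bystanders:** the cup, tin and block look unmoved in the pictures, and the arm is clear of everything.

The last checks did not disagree with each other, and none failed. The only heavy contact was about 25 N, measured at the wrist, while pressing the scoop in the tray to tilt it.

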